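# Slide the radio's control head on to its sloped desk mount

### The job

Put the black radio control head on its sloped desk mount: slip its foot into the rail from the open upper end, knob end first, and slide it down all the way to the end stop. Then swing the red-knobbed latch fully shut across the open end behind it, and leave the other things on the desk where they are.

Things in the scene. Friction and masses are not known exactly. Their poses are not given: they have to be found in the camera images.
- head_center (a point): Centre of the loose control head's black case, which is 110 long (x), 56 wide (y), 36 mm thick (z), 0.2 to 0.45 kg. Lies screen up on a grey foot 18 mm high under the body, so this point starts 36 mm above the desk. Screen at the +x end; aluminium tuning knob (32 mm across, 12 mm high) on the upper face at x = -28 mm. Grip it across the 56 mm; its long sides are free.
- foot_nose (a point): On the control head: bottom middle of the front (-x, knob side) end of its T-shaped foot, 36 mm below and 25 mm to -x of the head's centre; axes as the head. Flange 36 wide, 6 mm thick, 80 mm long, from here to flush with the screen end, front corners rounded 8 mm; above it a stem 20 mm wide up to the body.
- home (a point): Fixed point of the mount where the control head's centre lies, with the same axes, when fully home. +x runs up the slope along the track (25 degrees from level), z is square to the track floor, which is 36 mm below this point. The end stop is at x = -25 mm, the low end, roughly towards the robot.
- track_mouth (a point): Middle of the track floor at its open upper end, 61 mm to +x and 36 mm below the home point (same axes). The foot can enter only here, moving to -x. Channel 41 mm wide, 9 mm high inside, under two 5 mm lips (tops 14 mm above the floor) that leave a 25 mm slot; 62 mm wide outside; 86 mm long to the end stop.
- latch_pivot (a point): Axis of the latch, fixed to the mount beside the upper end of the track, 69 mm in x and 45 mm in y from the home point; this point is 30 mm above the track floor (the pivot hardware itself is 16 mm high). Same axes as the home point; the latch turns about z.
- latch_knob (a point): On the axis of the latch's red upright knob (14 mm diameter, from 10 to 48 mm above the track floor, square to the slope), 50 mm from the pivot axis; this point is 30 mm above the track floor, at the level of latch_pivot. The steel arm is 2 to 10 mm above the floor and 12 mm wide, and reaches 10 mm past the knob.
- latch (a joint): Latch angle in rad: 0 = shut (against its stop, arm pointing along -y of the home axes, across the open end of the track), growing as it swings by way of +x (uphill) out to the +y side; limit 2.6. Starts open, about 2.0 to 2.5. Stays where it is left; light friction (about 1 N at the knob).
- battery: Bystander: loose grey battery pack with a yellow patch, 100 x 54 x 36 mm, no foot; origin at the centre of its underside.
- mic: Bystander: loose black hand microphone lying down, 85 x 56 x 28 mm; origin at the centre of its underside.
- mug: Bystander: loose white mug, 84 mm across, 95 mm high; origin at the centre of its underside.
- driver: Bystander: loose screwdriver, 180 mm long; lying on the desk.
- jar: Bystander: loose amber jar, 60 mm across, 80 mm high; origin at the centre of its underside.
- meter: Bystander, fixed: blue meter box 100 x 120 x 85 mm; origin at the centre of its underside.
Things that resemble listed ones, but are neither listed nor needed, are in the scene too. Leave any purple look-alike of the part that bears home alone.

How it is judged:
By the outcome, as a careful person would: the job done as asked, in the order asked, and still so for the second after the job is handed in, with the robot touching nothing.
It also fails if it takes over 59 s, if anything falls off the work surface, if the arm or the gripper's body presses on something with over 40 N, if the wrist force passes 120 N, or if a joint passes its speed limit or range.

### The arm

A 6-joint arm with a two-finger parallel gripper is mounted at the origin on the work surface. World frame = base frame: x ahead of the robot, y to its left, z up, the work surface at z = 0. Lengths are in mm, angles in rad, forces in N, time in s.
With the tool pointing down it reaches from about 400 to 925 mm from the base axis. Payload 12.5 kg.
Tool frame: the origin (TCP) lies at the centre of the arm's flange, where the gripper is bolted on; the fingertips stand 190 mm ahead of it and the grasp point (between the pads) lies 171 mm ahead of it; z points along the fingers, y is the direction in which the jaws open and shut (so a half turn about z gives the same grasp; the last joint's range is limited). The gripper opens to 95 mm and grips with 3 to 60 N. Pads are 20 mm wide; open, the fingers measure 119 mm over their backs; the gripper's body (75 mm by 180 mm) begins 59 mm behind the grasp point.
Start: joints at [1.129, 0.491, 1.559, -0, 1.092, -0.106], TCP at [205.929, 590.1, 404.761] pointing down, gripper open.
Joint ranges: [-3.1, 3.1], [-0.84, 2.19], [0.05, 2.79], [-1.13, 4.28], [0.06, 2.93], [-2.69, 2.69]. Speed limits (rad/s): [2.22, 2.22, 2.79, 3.14, 3.14, 3.14].

### API

Orientations are given as [roll, pitch, yaw] about the fixed x, y, z axes, in that order (R = Rz(yaw) Ry(pitch) Rx(roll)).
In Python, from cell import env gives the robot as it stands.
- The arm moves only by the shell command python3 -m pendant 'ROWS'. ROWS is JSON, a list of rows, each an object of numbers: "x", "y", "z": the shift along the tool's x, y, z in units of 150 mm (1.0 is 150 mm); "rx", "ry", "rz": the turn, a rotation vector about the tool's x, y, z in units of 45 degrees (1.0 is 45 degrees); "jaw": the opening, from 0 (shut) to 1 (fully open). In form: [{"x": .., "y": .., "z": .., "rx": .., "ry": .., "rz": .., "jaw": ..}, ...]. A call has 1 to 10 rows; each row is the pose to reach, as a shift and turn from the pose commanded when the call began, along the tool's axes at that moment; what a row does not reach only later rows make up. A row lasts 1/8 s, in which the tool goes at most 62.5 mm and 10.7 degrees, less where a joint would pass 70% of its speed; a pose out of reach is approached as far as the arm can. A call with a number of a shift or a turn outside -1 to 1 is refused whole. A call with a gripper value outside its range is refused whole. The fingers move at their own pace and stop on an object; the grip force is fixed at half the most. Time passes only in rows, so rows that repeat a pose let the fingers close. It gives the time, the measured TCP pose, the force and the opening at its end, in the units of the state.
- env.state(): the state, without advancing time (a new reading comes with each control period).
- env.read_camera(name): name is "scene" or "side" or "wrist"; returns a dict with "img" (420x560x3 uint8, red, green, blue), "fx", "fy", "cx", "cy" (pixels), "rvec" (rotation vector, rad) and "tvec" (3), from world to camera coordinates, as OpenCV has them. Camera axes: x right, y down, z forward; pixel columns grow to the right and rows downward; lengths in mm; the calibration is good to about 2 mm. A picture is of the moment at which its call begins. There is no depth.
- env.job_done(): hands the job in, once; it reports no verdict.
The state is a dict: "t": time; "joints": joint angles; "qvel": joint speeds; "tau": joint torques, N m; "eef_pos": TCP position; "tcp_rot": TCP orientation; "ft_force": force on the tool from outside, world axes, zero at the start; "moment": the same for the moment, N m; "opening": opening from 0.0 (shut) to 1.0 (fully open).
Only numpy, scipy, OpenCV 4.12 (cv2) and the standard library are available. Lean on these libraries where they do the work, as an engineer would, in place of code of your own. Each camera call takes 0.05 s, during which the arm holds its last target.

## Working session

There is one attempt and no reset: what is moved stays moved. The work goes in short steps, Python scripts to look and compute and a shell command to move; the robot and the scene stay as the last step left them, time stands still between calls to the robot, and variables do not carry over. Pictures are saved under pics/ and viewed, and the job is handed in when it is done.

```bash
ls; mkdir -p pics
python3 - <<'E'
from cell import env
import cv2
for n in ("scene","side","wrist"):
    c=env.read_camera(n); cv2.imwrite(f"pics/{n}0.png",c["img"][:,:,::-1]); print(n,c["fx"],c["cx"],c["cy"],c["rvec"],c["tvec"])
print(env.state())
E
```

```text
pics
scene 509.7515120955284 283.6962143976437 206.60130514154764 [ 1.06260353  2.2612704  -1.16426196] [ 320.83444016 -194.15232734 1879.30330395]
side 429.33013280571043 282.5703228985667 211.6602027109908 [ 2.27944128 -0.10359966  0.03139582] [-560.44126029  134.8971832  1133.46534408]
wrist 377.0310050241937 271.4950029250488 205.11012160696785 [-2.39654521 -1.7019522  -0.20387359] [-625.60721402  -28.34366694  388.68487752]
{'t': 0.15, 'joints': array([ 1.12939107e+00,  4.91374080e-01,  1.55931775e+00, -9.19088983e-06,
        1.09169634e+00, -1.05586740e-01]), 'qvel': array([ 4.33336171e-04, -1.02558881e-03, -1.50520632e-03,  1.37959405e-03,
        1.72538162e-03, -6.38180950e-05]), 'tau': array([ 2.28513425e-03, -6.12895417e+01, -2.58281153e+01,  6.93083159e-02,
        4.72778280e-02, -8.81539381e-05]), 'eef_pos': array([205.92205569, 590.07033573, 404.32228402]), 'tcp_rot': array([-3.14080072e+00, -7.57317519e-05,  2.80577835e+00]), 'ft_force': array([-0.24758242, -0.76812894, -0.62732333]), 'moment': array([-0.00193634,  0.01989983, -0.0327108 ]), 'opening': 1.0011143348317475}
```

View pics/scene0.png

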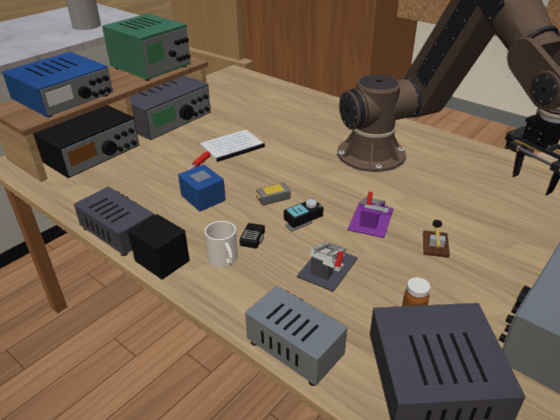

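View pics/side0.png

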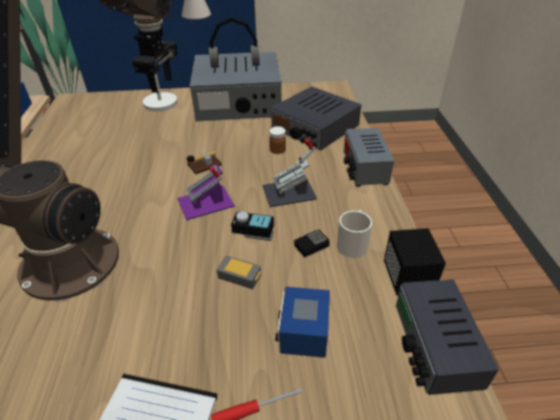

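View pics/wrist0.png

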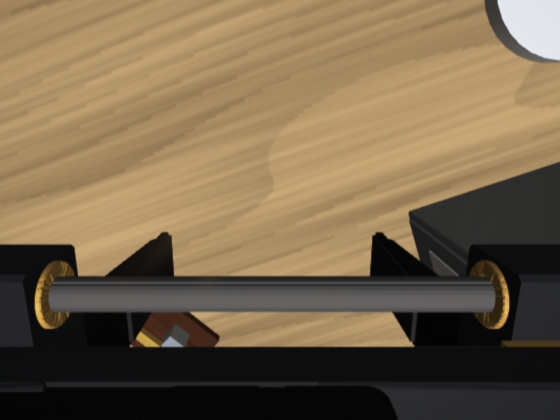

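Side view: the candidates for the head are the black case with a round knob and cyan screen at (253,222), the mic at (312,243) and the battery at (239,271). I take (253,222). The candidates for the mount are the grey-based one at (290,185) and the purple look-alike at (207,195). I take the grey one. Next, close crops of both.

Run:
```python
import cv2,numpy as np
a=cv2.imread("pics/side0.png");b=cv2.imread("pics/scene0.png")
def crop(im,x,y,w,h,s): return cv2.resize(im[y:y+h,x:x+w],None,fx=s,fy=s,interpolation=cv2.INTER_CUBIC)
cv2.imwrite("pics/c1.png",crop(a,220,130,110,120,5)[:600])
cv2.imwrite("pics/c2.png",crop(b,270,180,100,110,5.4)[:600])
```

```text
(no output)
```

View pics/c1.png

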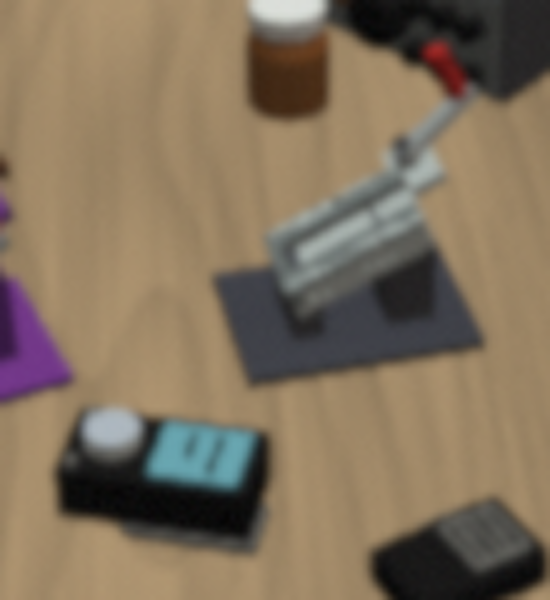

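View pics/c2.png

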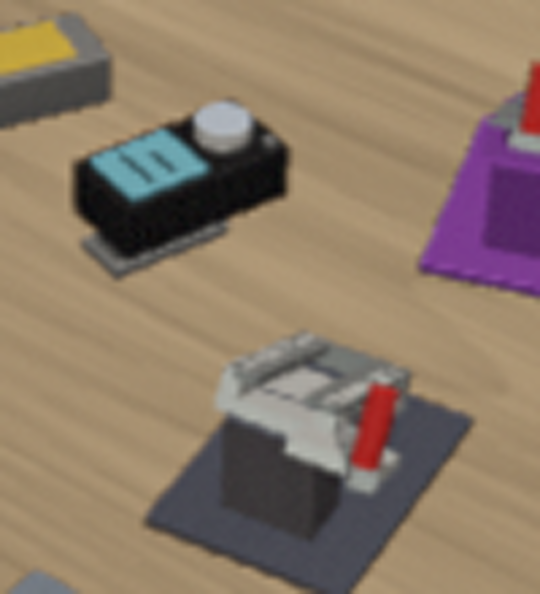

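```bash
cat > h.py <<'E'
import numpy as np,cv2
from scipy.optimize import least_squares
from scipy.spatial.transform import Rotation as R
def K(c): return np.array([[c["fx"],0,c["cx"]],[0,c["fy"],c["cy"]],[0,0,1.]])
def proj(c,P):
    return cv2.projectPoints(np.asarray(P,float).reshape(-1,3),np.array(c["rvec"],float),np.array(c["tvec"],float),K(c),None)[0].reshape(-1,2)
def mR(psi,pitch=25): return R.from_euler('z',psi).as_matrix()@R.from_euler('y',-np.radians(pitch)).as_matrix()
def tool(s): return R.from_euler('xyz',s["tcp_rot"]).as_matrix(),np.array(s["eef_pos"])
def delta(s,Rt,pt):
    "shift/turn in pendant units from current pose to target"
    R0,p0=tool(s); d=R0.T@(np.array(pt)-p0)/150; w=R.from_matrix(R0.T@Rt).as_rotvec()/(np.pi/4); return d.round(3),w.round(3)
E
python3 - <<'E'
from h import *
from cell import env
s=env.state();R0,p0=tool(s)
cs={n:env.read_camera(n) for n in("side","scene","wrist")}
c=cs["wrist"];Rc=R.from_rotvec(c["rvec"]).as_matrix();pc=-Rc.T@c["tvec"]
print("cam in tool",R0.T@(pc-p0),"axes cols",(R0.T@Rc.T).round(3))
obs=[("side",np.array([[-55,28,18,80,408],[-55,-28,18,60,470],[55,-28,18,255,490],[55,28,18,268,432],[-55,-28,-18,60,513],[55,-28,-18,248,535],[55,-18,-36,255,550],[-28,0,30,113,427]],float),5,(220,130)),
("scene",np.array([[55,-28,18,80,162],[55,28,18,120,205],[-55,28,18,287,150],[55,28,-18,130,253],[-55,28,-18,285,188],[55,-28,-18,80,210],[55,18,-36,118,277],[55,-18,-36,82,242],[-28,0,30,222,117]],float),5.4,(270,180))]
def f(p,which=None):
    out=[]
    for n,o,sc,of in obs:
        if which and n!=which: continue
        P=o[:,:3]@mR(p[2],0).T+[p[0],p[1],36]
        out.append(proj(cs[n],P)-((o[:,3:]+.5)/sc+of-.5))
    return np.vstack(out).ravel()
r=least_squares(f,[500,0,0],loss='soft_l1');print("head",r.x);print(f(r.x).reshape(-1,2).round(1))
# mount rough: triangulate red knob & a few points
def tri(a,b):
    Ps=[K(cs[n])@np.c_[R.from_rotvec(cs[n]["rvec"]).as_matrix(),cs[n]["tvec"]] for n in("side","scene")]
    X=cv2.triangulatePoints(Ps[0],Ps[1],np.array(a,float),np.array(b,float));return (X[:3]/X[3]).ravel()
S=lambda u,v:(u/5+220,v/5+130);C=lambda u,v:(u/5.4+270,v/5.4+180)
print("knob top",tri(S(435,47),C(388,388)),"knob bottom",tri(S(462,90),C(366,465)))
print("base", [tri(S(*a),C(*b)) for a,b in [((482,345),(150,520)),((435,232),(350,592)),((215,277),(472,415))]])
E
```

```text
cam in tool [64.49650851  0.88281066 20.05673726] axes cols [[-0.    -0.972 -0.237]
 [ 1.    -0.     0.001]
 [-0.001 -0.237  0.972]]
head [ 4.84890414e+02  6.30385500e+01 -2.87511409e-01]
[[-0.  -0.6]
 [-1.8  0.3]
 [-1.2  1.5]
 [ 0.7 -0.5]
 [-0.6  1.3]
 [ 0.6  2.2]
 [ 0.2  1.3]
 [-0.3  0.1]
 [-1.7 -0.2]
 [ 1.7  1.3]
 [ 1.1 -1. ]
 [-0.3  2.2]
 [ 1.   1.6]
 [-1.6  0.6]
 [ 0.   0.9]
 [-0.1  1.2]
 [ 0.4  0.3]]
knob top [666.07429002 318.53801799 142.18618372] knob bottom [683.48262657 320.5127724  109.43821957]
base [array([682.62679998, 198.66564919,   2.25283583]), array([667.55983174, 307.2532846 ,  10.38835072]), array([521.90258277, 280.10549578,   6.26575101])]
```

Run:
```python
from h import *
from cell import env
s=env.state();R0,p0=tool(s)
print(delta(s,R0,[671,232,410]))
```

```text
(array([-3.714, -1.232, -0.036]), array([0., 0., 0.]))
```

```bash
python3 -m pendant '[{"x":-0.4,"y":-0.13},{"x":-0.8,"y":-0.26},{"x":-0.93,"y":-0.31}]'; python3 -m pendant '[{"x":-0.4,"y":-0.13},{"x":-0.8,"y":-0.26},{"x":-0.93,"y":-0.31}]'; python3 -m pendant '[{"x":-0.4,"y":-0.13},{"x":-0.8,"y":-0.26},{"x":-0.93,"y":-0.31}]'; python3 -m pendant '[{"x":-0.4,"y":-0.13},{"x":-0.8,"y":-0.26},{"x":-0.93,"y":-0.31},{"x":-0.93,"y":-0.31},{"x":-0.93,"y":-0.31}]'
python3 - <<'E'
from cell import env
import cv2
c=env.read_camera("wrist"); cv2.imwrite("pics/w1.png",c["img"][:,:,::-1]);print(env.state()["eef_pos"])
import pickle;pickle.dump(c,open("w1.pkl","wb"))
E
```

```text
[205.93321267 590.10599796 404.61951082]invalid input
invalid input
invalid input
invalid input
```

View pics/w1.png

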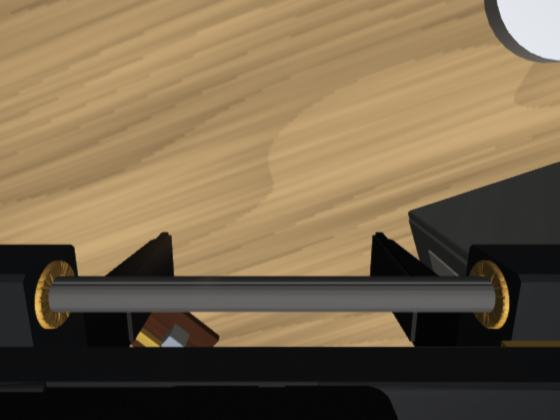

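All keys are probably required in every row, so I'll give the full form.

```bash
python3 -m pendant '[{"x":-0.4,"y":-0.13,"z":0,"rx":0,"ry":0,"rz":0,"jaw":1},{"x":-0.8,"y":-0.26,"z":0,"rx":0,"ry":0,"rz":0,"jaw":1},{"x":-0.93,"y":-0.31,"z":0,"rx":0,"ry":0,"rz":0,"jaw":1}]'
```

```text
t: 0.72
eef_pos: [324.3, 498.6, 404.8]
tcp_rot: [-3.142, 0.0, 2.803]
ft_force: [0.4, 0.6, 0.7]
opening: 0.999
```

```bash
python3 -m pendant '[{"x":-0.4,"y":-0.13,"z":0,"rx":0,"ry":0,"rz":0,"jaw":1},{"x":-0.8,"y":-0.26,"z":0,"rx":0,"ry":0,"rz":0,"jaw":1},{"x":-0.93,"y":-0.31,"z":0,"rx":0,"ry":0,"rz":0,"jaw":1}]';python3 -m pendant '[{"x":-0.4,"y":-0.13,"z":0,"rx":0,"ry":0,"rz":0,"jaw":1},{"x":-0.8,"y":-0.26,"z":0,"rx":0,"ry":0,"rz":0,"jaw":1},{"x":-0.93,"y":-0.31,"z":0,"rx":0,"ry":0,"rz":0,"jaw":1}]';python3 -m pendant '[{"x":-0.4,"y":-0.13,"z":0,"rx":0,"ry":0,"rz":0,"jaw":1},{"x":-0.8,"y":-0.26,"z":0,"rx":0,"ry":0,"rz":0,"jaw":1},{"x":-0.93,"y":-0.31,"z":0,"rx":0,"ry":0,"rz":0,"jaw":1},{"x":-0.93,"y":-0.31,"z":0,"rx":0,"ry":0,"rz":0,"jaw":1},{"x":-0.93,"y":-0.31,"z":0,"rx":0,"ry":0,"rz":0,"jaw":1}]'
python3 - <<'E'
from cell import env
import cv2
c=env.read_camera("wrist"); cv2.imwrite("pics/w1.png",c["img"][:,:,::-1]);print(env.state()["eef_pos"])
cv2.imwrite("pics/w1b.png",cv2.resize(c["img"][0:300,140:520,::-1],None,fx=2,fy=2,interpolation=cv2.INTER_CUBIC))
import pickle;pickle.dump(c,open("w1.pkl","wb"))
E
```

```text
t: 1.1
eef_pos: [440.6, 408.9, 404.7]
tcp_rot: [3.141, 0.0, 2.803]
ft_force: [-0.2, 0.3, -0.7]
opening: 1.004
t: 1.48
eef_pos: [556.7, 319.3, 404.5]
tcp_rot: [3.142, -0.0, 2.804]
ft_force: [-0.6, -0.1, -0.2]
opening: 1.003
t: 2.1
eef_pos: [670.3, 232.1, 404.8]
tcp_rot: [3.142, -0.001, 2.807]
ft_force: [-0.0, 0.4, 1.5]
opening: 0.999
[670.27308624 232.22798171 405.03902224]
```

View pics/w1.png

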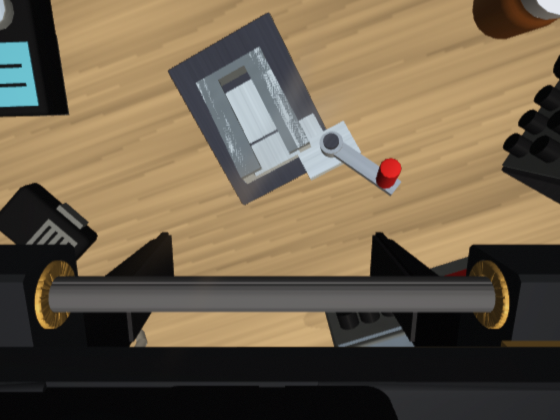

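Run:
```python
import cv2
a=cv2.imread("pics/w1.png")
cv2.imwrite("pics/w1c.png",cv2.resize(a[0:210,160:410],None,fx=2.8,fy=2.8,interpolation=cv2.INTER_CUBIC))
```

```text
(no output)
```

View pics/w1c.png

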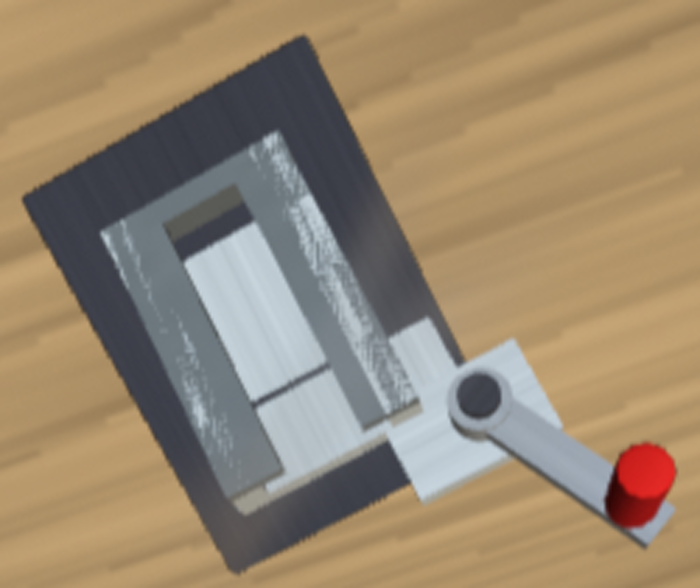

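```bash
cat > mfit.py <<'E'
from h import *
from cell import env
import pickle
w=pickle.load(open("w1.pkl","rb"));sd=env.read_camera("side");sc=env.read_camera("scene")
o=np.array([[61,-31,-22,230,498],[61,-12.5,-22,285,468],[61,12.5,-22,365,427],[61,31,-22,413,401],[-25,-12.5,-22,165,228],[-25,12.5,-22,240,185],[69,45,-20,480,395]],float)
def pts(p):
    Rm=mR(p[3]);t=p[:3];k=lambda z:[69+50*np.sin(p[4]),45-50*np.cos(p[4]),z]
    T=lambda P:np.atleast_2d(P)@Rm.T+t
    return T,k
def f(p):
    T,k=pts(p)
    a=proj(w,T(o[:,:3]))-((o[:,3:]+.5)/2.8-.5+[160,0])
    b=proj(w,T([k(12),k(-26)]))-((np.array([[648,463],[632,512]])+.5)/2.8-.5+[160,0])
    c=proj(sd,T([k(12),k(-20)]))-((np.array([[435,47],[460,88]])+.5)/5-.5+[220,130])
    d=proj(sc,T([k(12),k(-22)]))-((np.array([[386,390],[366,462]])+.5)/5.4-.5+[270,180])
    return np.vstack([a,b,c,d]).ravel()
r=least_squares(f,[600,250,110,0.,2.2],loss='soft_l1')
if __name__=="__main__":
    print(r.x,np.sqrt(np.diag(np.linalg.inv(r.jac.T@r.jac))));print(f(r.x).reshape(-1,2).round(1))
    g=lambda p:f(p)[:18];q=least_squares(g,r.x);print("wrist only",q.x, q.cost)
E
python3 mfit.py
```

```text
[5.80699935e+02 2.35573340e+02 8.12137614e+01 1.53859032e-01
 2.02496415e+00] [0.39835354 0.50885294 1.48937575 0.00833419 0.02280551]
[[-0.8  0.7]
 [-0.   0.6]
 [-0.6  0.4]
 [ 3.4 -1.5]
 [ 0.1 -0.9]
 [-0.8 -0.3]
 [ 0.2 -0.1]
 [ 0.1  2.2]
 [ 0.3 -2.9]
 [ 0.7  1. ]
 [-0.4  0.3]
 [-0.5  0.8]
 [-0.1  0.6]]
wrist only [5.80860346e+02 2.35662851e+02 7.94165393e+01 1.48062425e-01
 2.03865039e+00] 13.673622866183342
```

```bash
sed -i 's/413,401/420,401/; s/\[648,463\],\[632,512\]/[646,467],[632,505]/' mfit.py; python3 mfit.py
python3 - <<'E'
from mfit import *
im=cv2.imread("pics/w1c.png");T,k=pts(r.x)
def L(P,col):
    q=(proj(w,T(P))-[160,0]+.5)*2.8-.5
    cv2.polylines(im,[np.round(q*8).astype(int)],False,col,1,cv2.LINE_AA,3)
for y in(-31,31,-12.5,12.5): L([[-25,y,-22],[61,y,-22]],(0,255,0))
L([[61,-31,-36],[61,31,-36]],(0,255,255));L([[61,-31,-22],[61,31,-22]],(0,255,255));L([[-25,-31,-22],[-25,31,-22]],(0,255,255))
L([[69,45,-36],[69,45,-20],],(255,0,255));L([k(-26),k(12)],(255,255,0))
t=np.linspace(0,6.3,30);c=np.array(k(12));L([c+[7*np.cos(a),7*np.sin(a),0] for a in t],(255,0,0))
cv2.imwrite("pics/ov.png",im)
E
```

```text
[5.80713367e+02 2.35513978e+02 8.08914778e+01 1.55554834e-01
 2.02074592e+00] [0.38426087 0.48667478 1.33261613 0.00815888 0.01917646]
[[-0.6  0.7]
 [ 0.1  0.6]
 [-0.5  0.3]
 [ 0.8 -1.6]
 [ 0.1 -0.8]
 [-0.8 -0.2]
 [ 0.2 -0.2]
 [ 0.6  0.7]
 [ 0.1 -0.4]
 [ 0.7  1.1]
 [-0.4  0.4]
 [-0.5  0.9]
 [-0.2  0.7]]
wrist only [5.80948418e+02 2.35723110e+02 7.88702884e+01 1.51520373e-01
 2.03176298e+00] 2.608600991978118
```

View pics/ov.png

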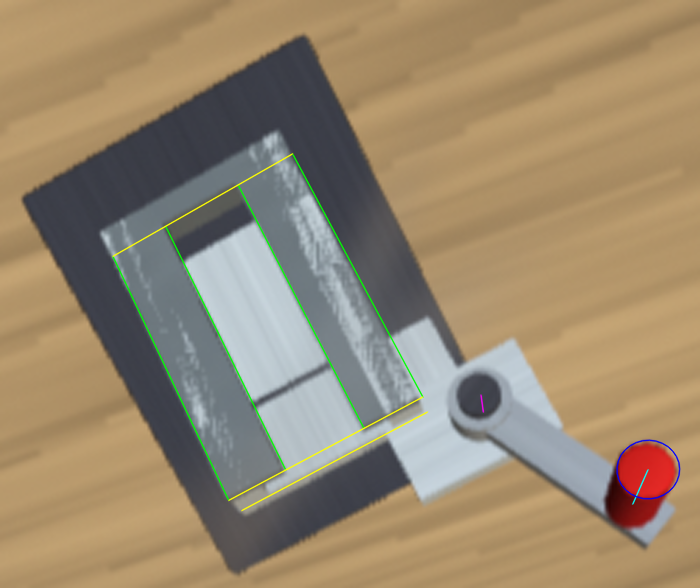

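Run:
```python
from h import *
from cell import env
s=env.state();R0,p0=tool(s)
print(delta(s,R0,[580,95,400]))
```

```text
(array([ 0.275, -1.057,  0.033]), array([0., 0., 0.]))
```

```bash
python3 -m pendant '[{"x":0.11,"y":-0.4,"z":0,"rx":0,"ry":0,"rz":0,"jaw":1},{"x":0.22,"y":-0.8,"z":0,"rx":0,"ry":0,"rz":0,"jaw":1},{"x":0.27,"y":-1,"z":0.03,"rx":0,"ry":0,"rz":0,"jaw":1},{"x":0.27,"y":-1,"z":0.03,"rx":0,"ry":0,"rz":0,"jaw":1},{"x":0.27,"y":-1,"z":0.03,"rx":0,"ry":0,"rz":0,"jaw":1}]'
python3 - <<'E'
from cell import env
import cv2
c=env.read_camera("wrist"); cv2.imwrite("pics/w2.png",c["img"][:,:,::-1])
import pickle;pickle.dump(c,open("w2.pkl","wb"))
a=cv2.imread("pics/w2.png")
cv2.imwrite("pics/w2h.png",cv2.resize(a[0:240,70:340],None,fx=2.4,fy=2.4,interpolation=cv2.INTER_CUBIC))
cv2.imwrite("pics/w2m.png",cv2.resize(a[0:210,310:560],None,fx=2.8,fy=2.8,interpolation=cv2.INTER_CUBIC))
E
```

```text
t: 3.08
eef_pos: [584.2, 102.8, 400.5]
tcp_rot: [3.141, 0.001, 2.806]
ft_force: [0.5, 0.3, 0.3]
opening: 1.002
```

View pics/w2.png

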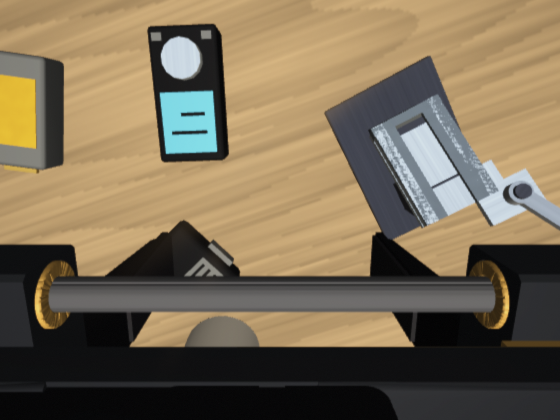

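View pics/w2h.png

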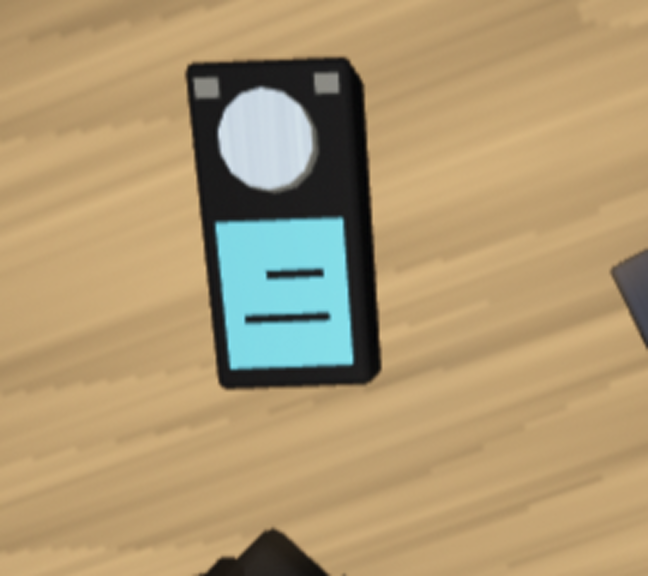

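View pics/w2m.png

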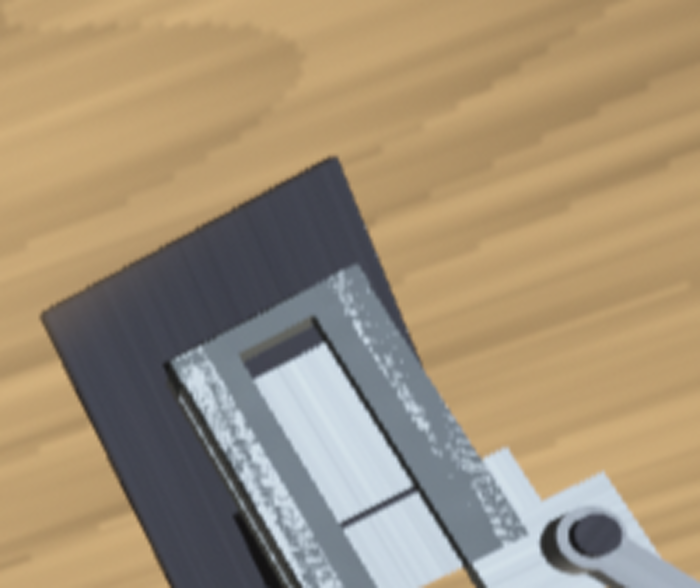

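```bash
cat > hfit.py <<'E'
from h import *
import pickle
w2=pickle.load(open("w2.pkl","rb"))
o=np.array([[-55,-28,18,188,66],[-55,28,18,347,60],[55,28,18,366,384],[55,-28,18,222,387],[-28,0,30,267,139],[55,28,-18,380,370],[-55,28,-18,362,84]],float)
def fh(p):
    return (proj(w2,o[:,:3]@mR(p[2],0).T+[p[0],p[1],36])-((o[:,3:]+.5)/2.4-.5+[70,0])).ravel()
rh=least_squares(fh,[485,63,-.28])
if __name__=="__main__": print("head",rh.x,np.degrees(rh.x[2]));print(fh(rh.x).reshape(-1,2).round(1))
E
python3 hfit.py
cat > mfit2.py <<'E'
import mfit
from mfit import *
w2=pickle.load(open("w2.pkl","rb"))
o2=np.array([[-25,-12.5,-22,240,357],[-25,12.5,-22,314,319],[69,45,-20,597,535],[61,12.5,-22,471,560]],float)
def f2(p,wo=False):
    T,k=pts(p)
    a=proj(w2,T(o2[:,:3]))-((o2[:,3:]+.5)/2.8-.5+[310,0])
    b=f(p)
    if wo:b=b[:18]
    return np.r_[a.ravel(),b]
r2=least_squares(f2,r.x,loss='soft_l1')
if __name__=="__main__":
    print("mount",r2.x);print(f2(r2.x).reshape(-1,2).round(1)[:13])
    q=least_squares(f2,r.x,args=(True,));print("wrist only",q.x);print(f2(q.x,True).reshape(-1,2).round(1)[:13])
E
python3 mfit2.py
```

```text
head [ 4.87672341e+02  6.29939573e+01 -3.04569044e-01] -17.45052081542066
[[-2.3 -1.7]
 [ 1.6 -1.6]
 [ 2.1  1.3]
 [-2.4  2.1]
 [-0.7  0.6]
 [ 0.8  2.5]
 [ 1.1 -2.2]]
mount [5.80801310e+02 2.35522448e+02 8.10726700e+01 1.56685520e-01
 2.01833918e+00]
[[-0.6 -0.4]
 [-0.  -1. ]
 [ 0.2 -0.3]
 [-0.5  1.4]
 [-0.5  0.8]
 [ 0.2  0.7]
 [-0.4  0.4]
 [ 1.  -1.6]
 [ 0.1 -0.7]
 [-0.8 -0.1]
 [ 0.3 -0.2]
 [ 0.7  0.8]
 [ 0.2 -0.3]]
wrist only [5.80897017e+02 2.35693979e+02 8.03409413e+01 1.54986355e-01
 2.02096631e+00]
[[-0.6 -0.4]
 [-0.1 -0.9]
 [-0.3 -0.3]
 [-0.9  1.3]
 [-0.3  0.7]
 [ 0.3  0.6]
 [-0.3  0.4]
 [ 1.  -1.5]
 [ 0.4 -0.6]
 [-0.5  0. ]
 [ 0.3 -0.1]
 [ 0.6  0.8]
 [ 0.1 -0.3]]
```

Run:
```python
from h import *
from hfit import rh
from cell import env
s=env.state()
Rt=R.from_euler('xyz',[np.pi,0,np.pi+rh.x[2]]).as_matrix()
for z in(300,212): print(delta(s,Rt,[rh.x[0],rh.x[1],z]))
R0,p0=tool(s);print(p0)
```

```text
(array([ 0.52 , -0.465,  0.667]), array([ 0.   ,  0.   , -0.039]))
(array([ 0.52 , -0.465,  1.254]), array([ 0.   ,  0.   , -0.039]))
[584.22955364 103.16978162 400.10451509]
```

```bash
python3 -m pendant '[{"x":0.26,"y":-0.23,"z":0,"rx":0,"ry":0,"rz":-0.04,"jaw":0.75},{"x":0.52,"y":-0.465,"z":0.2,"rx":0,"ry":0,"rz":-0.04,"jaw":0.75},{"x":0.52,"y":-0.465,"z":0.55,"rx":0,"ry":0,"rz":-0.04,"jaw":0.75},{"x":0.52,"y":-0.465,"z":0.667,"rx":0,"ry":0,"rz":-0.04,"jaw":0.75},{"x":0.52,"y":-0.465,"z":0.667,"rx":0,"ry":0,"rz":-0.04,"jaw":0.75},{"x":0.52,"y":-0.465,"z":0.667,"rx":0,"ry":0,"rz":-0.04,"jaw":0.75}]'
python3 - <<'E'
from h import *
from hfit import rh
from cell import env
s=env.state()
Rt=R.from_euler('xyz',[np.pi,0,np.pi+rh.x[2]]).as_matrix()
for z in(212,): print(delta(s,Rt,[rh.x[0],rh.x[1],z]))
c=env.read_camera("wrist"); cv2.imwrite("pics/w3.png",c["img"][:,:,::-1])
c=env.read_camera("side"); cv2.imwrite("pics/s3.png",cv2.resize(c["img"][160:300,190:340,::-1],None,fx=4,fy=4))
E
```

```text
t: 3.98
eef_pos: [487.7, 62.5, 300.8]
tcp_rot: [3.141, 0.001, 2.838]
ft_force: [-0.3, -0.4, 0.2]
opening: 0.752
(array([0.001, 0.003, 0.592]), array([0.001, 0.001, 0.001]))
```

View pics/w3.png

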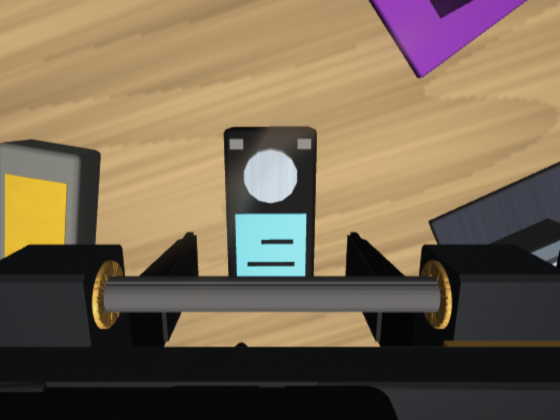

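View pics/s3.png

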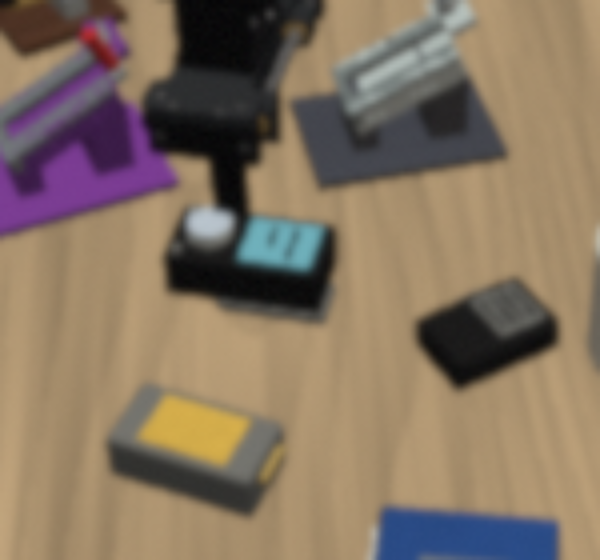

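Wrist view: the head is centred between the fingers (edges at columns 226 and 315, midpoint 271) and square to them. The battery, to the left at column 100, is clear. I descend and grip.

```bash
python3 -m pendant '[{"x":0,"y":0,"z":0.25,"rx":0,"ry":0,"rz":0,"jaw":0.75},{"x":0,"y":0,"z":0.45,"rx":0,"ry":0,"rz":0,"jaw":0.75},{"x":0,"y":0,"z":0.59,"rx":0,"ry":0,"rz":0,"jaw":0.75},{"x":0,"y":0,"z":0.59,"rx":0,"ry":0,"rz":0,"jaw":0.75},{"x":0,"y":0,"z":0.59,"rx":0,"ry":0,"rz":0,"jaw":0.65},{"x":0,"y":0,"z":0.59,"rx":0,"ry":0,"rz":0,"jaw":0.4},{"x":0,"y":0,"z":0.59,"rx":0,"ry":0,"rz":0,"jaw":0.3},{"x":0,"y":0,"z":0.59,"rx":0,"ry":0,"rz":0,"jaw":0.3},{"x":0,"y":0,"z":0.59,"rx":0,"ry":0,"rz":0,"jaw":0.3}]'; python3 -m pendant '[{"x":0,"y":0,"z":-0.1,"rx":0,"ry":0,"rz":0,"jaw":0.3},{"x":0,"y":0,"z":-0.2,"rx":0,"ry":0,"rz":0,"jaw":0.3},{"x":0,"y":0,"z":-0.2,"rx":0,"ry":0,"rz":0,"jaw":0.3}]'
```

```text
t: 5.2
eef_pos: [487.4, 62.2, 212.7]
tcp_rot: [3.141, 0.002, 2.837]
ft_force: [-1.4, 0.8, 8.4]
opening: 0.588
t: 5.58
eef_pos: [487.3, 62.2, 243.2]
tcp_rot: [3.141, 0.003, 2.837]
ft_force: [0.4, -0.1, -3.4]
opening: 0.593
```

```bash
cat > tgt.py <<'E'
from h import *
from cell import env
M=np.array([580.85,235.6,80.7]);PSI=0.156
D=np.array([0,0,176.7])  # head centre in tool
def target(x,y,z,M=M,psi=PSI,pitch=25):
    Rm=mR(psi,pitch)
    Rt=Rm@np.diag([-1,1,-1.])
    return Rt,M+Rm@np.array([x,y,z])-Rt@D
def headin(s):
    "head centre in mount frame from state, and rot error"
    R0,p0=tool(s);Rm=mR(PSI);return Rm.T@(p0+R0@D-M),R.from_matrix(Rm.T@R0@np.diag([-1,1,-1.])).as_rotvec(degrees=True)
E
python3 - <<'E'
from tgt import *
s=env.state()
for a in[(106,0,60),(106,0,1.2)]:
    t=target(*a);print(t[1],delta(s,*t))
E
```

```text
[576.93303265 234.98394755 340.02058894] (array([-0.226,  1.278, -0.644]), array([-0.128, -0.542, -0.577]))
[601.48122492 238.844836   286.72969106] (array([-0.374,  1.352, -0.288]), array([-0.128, -0.542, -0.577]))
```

```bash
python3 -m pendant '[{"x":0,"y":0,"z":-0.35,"rx":0,"ry":0,"rz":0,"jaw":0.3},{"x":0,"y":0.1,"z":-0.65,"rx":0,"ry":0,"rz":0,"jaw":0.3},{"x":0,"y":0.4,"z":-0.8,"rx":-0.03,"ry":-0.13,"rz":-0.14,"jaw":0.3},{"x":0,"y":0.7,"z":-0.85,"rx":-0.06,"ry":-0.27,"rz":-0.28,"jaw":0.3},{"x":-0.1,"y":0.95,"z":-0.85,"rx":-0.1,"ry":-0.4,"rz":-0.43,"jaw":0.3},{"x":-0.2,"y":1,"z":-0.85,"rx":-0.128,"ry":-0.542,"rz":-0.577,"jaw":0.3},{"x":-0.2,"y":1,"z":-0.85,"rx":-0.128,"ry":-0.542,"rz":-0.577,"jaw":0.3},{"x":-0.2,"y":1,"z":-0.85,"rx":-0.128,"ry":-0.542,"rz":-0.577,"jaw":0.3}]'
python3 - <<'E'
from tgt import *
s=env.state();print(headin(s))
for a in[(108,0,40),(108,0,1.2)]:
    t=target(*a);print(delta(s,*t))
E
```

```text
t: 6.58
eef_pos: [560.3, 196.0, 368.7]
tcp_rot: [3.14, 0.431, -2.988]
ft_force: [-0.2, 0.7, -3.5]
opening: 0.589
(array([ 96.70009152, -35.81388065,  95.53377543]), array([ 0.02292116,  0.33127291, -0.10884744]))
(array([-0.07 ,  0.239,  0.37 ]), array([ 0.001, -0.007, -0.002]))
(array([-0.072,  0.239,  0.629]), array([ 0.001, -0.007, -0.002]))
```

```bash
python3 -m pendant '[{"x":-0.07,"y":0.239,"z":0,"rx":0,"ry":-0.007,"rz":0,"jaw":0.3},{"x":-0.07,"y":0.239,"z":0.3,"rx":0,"ry":-0.007,"rz":0,"jaw":0.3},{"x":-0.07,"y":0.239,"z":0.5,"rx":0,"ry":-0.007,"rz":0,"jaw":0.3},{"x":-0.07,"y":0.239,"z":0.5,"rx":0,"ry":-0.007,"rz":0,"jaw":0.3},{"x":-0.07,"y":0.239,"z":0.5,"rx":0,"ry":-0.007,"rz":0,"jaw":0.3}]'
python3 - <<'E'
from tgt import *
s=env.state();print(headin(s))
print(delta(s,*target(108,0,1.2)))
import pickle
for n in("wrist","side","scene"):
    c=env.read_camera(n);pickle.dump(c,open(n+"4.pkl","wb"));cv2.imwrite(f"pics/{n}4.png",c["img"][:,:,::-1])
a=cv2.imread("pics/side4.png");b=cv2.imread("pics/scene4.png")
cv2.imwrite("pics/s4.png",cv2.resize(a[110:220,240:350],None,fx=5.4,fy=5.4,interpolation=cv2.INTER_CUBIC))
cv2.imwrite("pics/c4.png",cv2.resize(b[190:300,280:400],None,fx=5.4,fy=5.4,interpolation=cv2.INTER_CUBIC))
E
```

```text
t: 7.2
eef_pos: [595.4, 237.9, 306.6]
tcp_rot: [3.14, 0.439, -2.987]
ft_force: [0.9, -0.1, -1.8]
opening: 0.588
(array([1.09394800e+02, 1.06151864e-01, 2.17947439e+01]), array([ 0.03639897, -0.1726953 , -0.05837909]))
(array([ 0.006, -0.   ,  0.137]), array([ 0.001,  0.004, -0.001]))
```

View pics/wrist4.png

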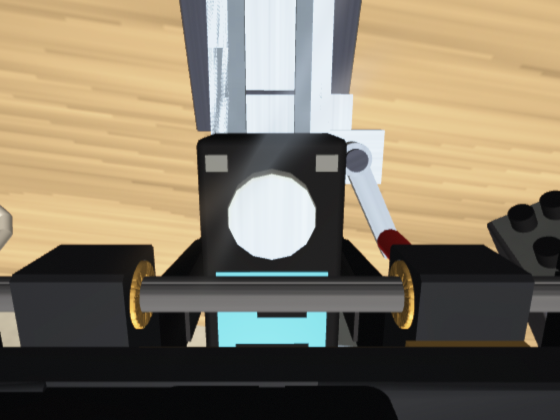

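View pics/s4.png

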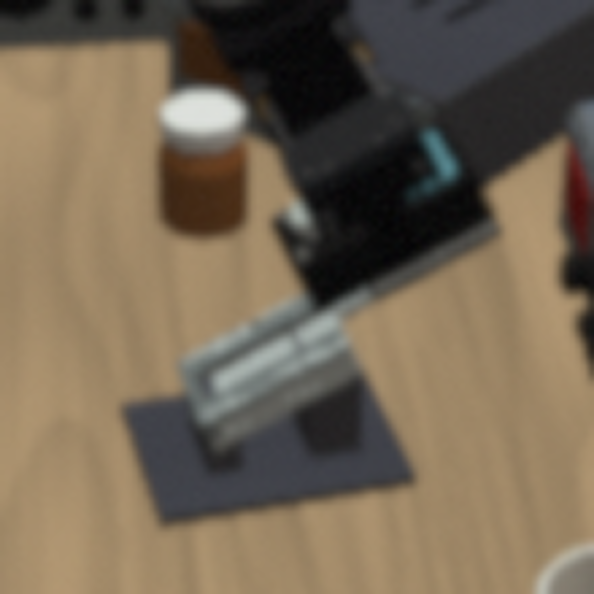

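View pics/c4.png

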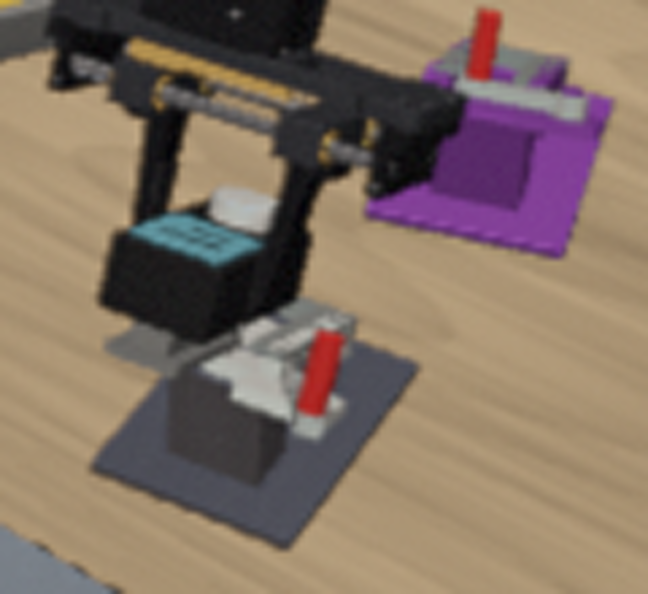

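Run:
```python
import cv2
a=cv2.imread("pics/wrist4.png")
cv2.imwrite("pics/w4c.png",cv2.resize(a[0:180,170:400],None,fx=3.3,fy=3.3,interpolation=cv2.INTER_CUBIC))
```

```text
(no output)
```

View pics/w4c.png

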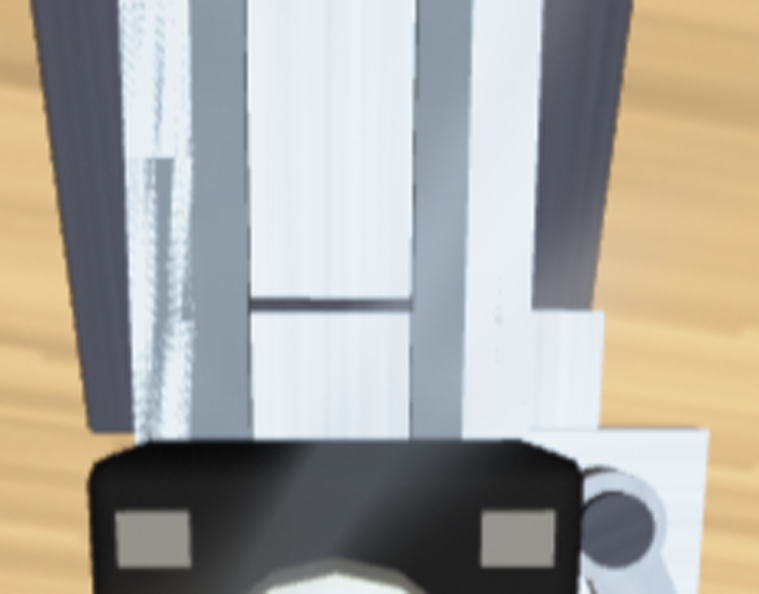

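```bash
cat > mfit3.py <<'E'
import mfit2
from mfit2 import *
from tgt import headin,D
w4=pickle.load(open("wrist4.pkl","rb"))
px=lambda a:(np.array(a,float)+.5)/3.3-.5+[170,0]
lines=[(-12.5,[[247,0],[249,438]]),(12.5,[[416,0],[411,438]]),(31,[[543,0],[530,310]]),(-31,[[117,0],[138,430]])]
def f3(p):
    T,k=pts(p);out=[]
    for y,ob in lines:
        q=proj(w4,T([[-25,y,-22],[61,y,-22]]))
        for u,v in px(ob): out.append(q[0,0]+(v-q[0,1])/(q[1,1]-q[0,1])*(q[1,0]-q[0,0])-u)
    out+=list((proj(w4,T([[69,45,-20]]))-px([[617,530]])).ravel())
    return np.array(out)
g=lambda p:np.r_[f3(p),f2(p,True)]
r3=least_squares(lambda p:np.r_[f3(p),f2(p)],r2.x,loss='soft_l1')
q3=least_squares(g,r2.x,loss='soft_l1')
if __name__=="__main__":
    print("before",f3(r2.x).round(1));print("all",r3.x,f3(r3.x).round(1));print("wristonly",q3.x,f3(q3.x).round(1))
    pp=least_squares(lambda p:np.r_[f3(p),f2(p,True),(np.array([p[5]-25])/1)],np.r_[q3.x,25.]) if 0 else None
    from h import *
    s=env.state();R0,p0=tool(s);Rh=R0@np.diag([-1,1,-1.]);hc=p0+R0@D
    H=np.array([[-55,-28,18],[-55,28,18],[-28,0,30]]);print("head pred crop",((proj(w4,H@Rh.T+hc)-[170,0])*3.3).round(0))
E
python3 mfit3.py
```

```text
before [ 0.1  1.8  1.1  0.9  1.2  1.8  0.9 -0.3  0.5  0.1]
all [5.80902610e+02 2.35209017e+02 8.10704135e+01 1.57804694e-01
 2.02212280e+00] [-0.6  1.3  0.4  0.4  0.5  1.3  0.2 -0.8 -0.   0.1]
wristonly [5.80985265e+02 2.35261170e+02 8.07145956e+01 1.57363059e-01
 2.02208913e+00] [-0.4  1.3  0.4  0.3  0.5  1.2  0.4 -0.7 -0.2 -0.1]
head pred crop [[ 80. 466.]
 [592. 465.]
 [337. 733.]]
```

Run:
```python
from mfit3 import *
from hfit import rh
s=env.state();R0,p0=tool(s);Rh=R0@np.diag([-1,1,-1.]);hc=p0+R0@D
t=np.linspace(0,2*np.pi,60);ring=np.c_[-28+16*np.cos(t),16*np.sin(t),30+0*t]
def draw(im,c,Rr,cc,of,sc):
    def L(P,col): 
        q=(proj(c,np.array(P,float)@Rr.T+cc)-of+.5)*sc-.5
        cv2.polylines(im,[np.round(q*8).astype(int)],False,col,1,cv2.LINE_AA,3)
    L(ring,(0,0,255));L(ring-[0,0,12],(0,128,255));
    for z,co in((18,(0,255,0)),(-18,(255,255,0))):L([[-55,-28,z],[-55,28,z],[55,28,z],[55,-28,z],[-55,-28,z]],co)
    L([[-25,-18,-36],[55,-18,-36],[55,18,-36],[-25,18,-36],[-25,-18,-36]],(255,0,255))
a=cv2.imread("pics/wrist4.png");im=cv2.resize(a[110:290,180:380],None,fx=3,fy=3,interpolation=cv2.INTER_CUBIC);draw(im,w4,Rh,hc,[180,110],3);
a=cv2.imread("pics/w2.png");im2=cv2.resize(a[0:180,130:240],None,fx=3,fy=3,interpolation=cv2.INTER_CUBIC);draw(im2,w2,mR(rh.x[2],0),[rh.x[0],rh.x[1],36],[130,0],3)
cv2.imwrite("pics/ov4.png",np.hstack([im,im2])[:,:800])
a=cv2.imread("pics/side4.png");im=cv2.resize(a[120:190,280:340],None,fx=6,fy=6,interpolation=cv2.INTER_CUBIC);draw(im,pickle.load(open("side4.pkl","rb")),Rh,hc,[280,120],6)
a=cv2.imread("pics/scene4.png");im2=cv2.resize(a[220:290,290:350],None,fx=6,fy=6,interpolation=cv2.INTER_CUBIC);draw(im2,pickle.load(open("scene4.pkl","rb")),Rh,hc,[290,220],6)
cv2.imwrite("pics/ov4b.png",np.hstack([im,im2]))
```

```text
(no output)
```

View pics/ov4.png

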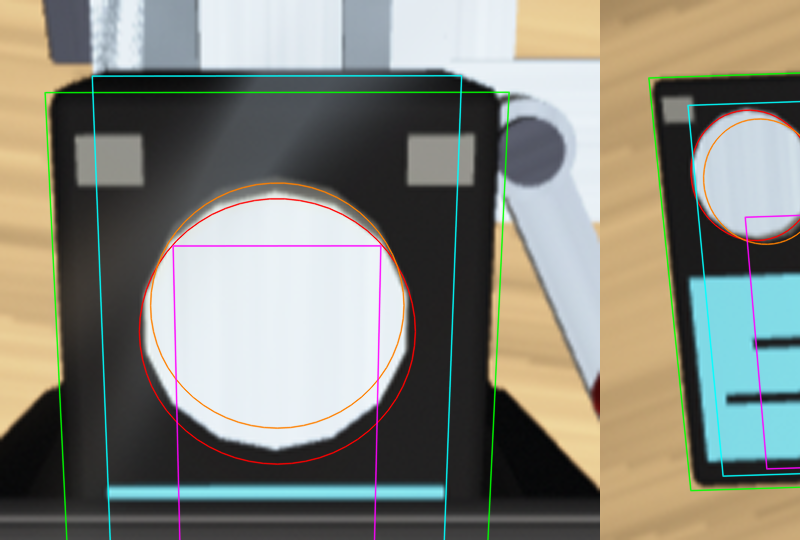

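View pics/ov4b.png

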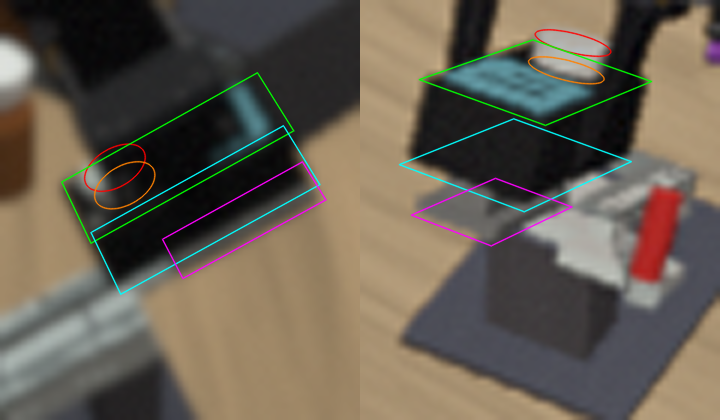

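Run:
```python
import cv2,numpy as np
a=cv2.imread("pics/side4.png");im=cv2.resize(a[125:185,285:335],None,fx=8,fy=8,interpolation=cv2.INTER_CUBIC)
a=cv2.imread("pics/scene4.png");im2=cv2.resize(a[220:280,295:345],None,fx=8,fy=8,interpolation=cv2.INTER_CUBIC)
o=np.hstack([im,im2]);o=np.clip(o.astype(float)*1.6,0,255).astype(np.uint8)
cv2.imwrite("pics/e4.png",o)
```

```text
(no output)
```

View pics/e4.png

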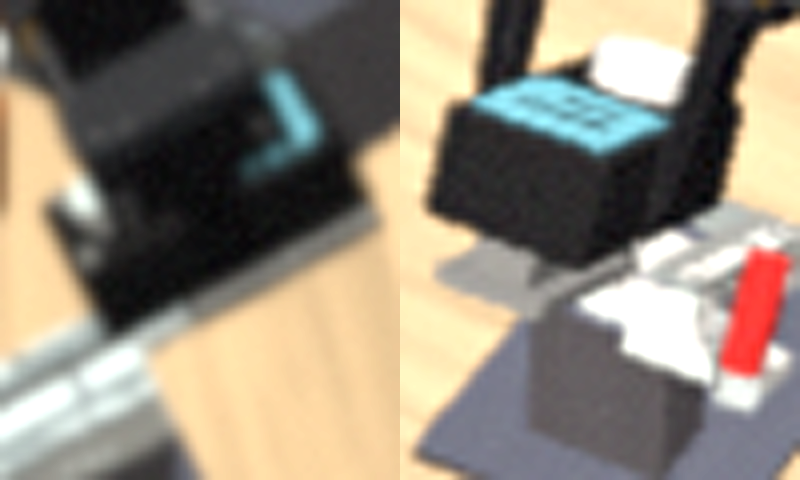

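```bash
cat > hand.py <<'E'
from h import *
import pickle
w4=pickle.load(open("wrist4.pkl","rb"));sd=pickle.load(open("side4.pkl","rb"));sc=pickle.load(open("scene4.pkl","rb"))
from cell import env
s=env.state();R0,p0=tool(s)
t=np.linspace(0,2*np.pi,200);ring=np.c_[-28+16*np.cos(t),16*np.sin(t),30+0*t]
SD=np.array([[-55,-28,-18,115,330],[-55,-28,18,48,205],[55,-18,-36,376,222]],float)
SC=np.array([[55,-28,-18,428,207],[55,28,-18,583,268],[55,-28,18,445,105],[55,-18,-36,437,272]],float);SC[:,3]-=400
def pose(p):
    Rh=R0@np.diag([-1,1,-1.])@R.from_euler('y',p[2],degrees=True).as_matrix()
    return Rh,p0+R0@np.array([-p[0],0,176.7+p[1]])
def parts(p):
    Rh,c=pose(p);T=lambda P:np.atleast_2d(P)@Rh.T+c
    q=proj(w4,T(ring));W=np.array([q[:,0].min()-(180+143/3),q[:,0].max()-(180+408/3),q[:,1].max()-(110+450/3),
      proj(w4,T([[-55,0,-18]]))[0,1]-(110+70/3)])
    a=proj(sd,T(SD[:,:3]))-(SD[:,3:]/8+[285,125]);b=proj(sc,T(SC[:,:3]))-(SC[:,3:]/8+[295,220])
    return W,a,b
f=lambda p:np.r_[parts(p)[0],parts(p)[1].ravel(),parts(p)[2].ravel()]
if __name__=="__main__":
    print([x.round(1) for x in parts([0,0,0])])
    r=least_squares(f,[0,0,0]);print(r.x,np.sqrt(np.diag(np.linalg.inv(r.jac.T@r.jac))));print([x.round(1) for x in parts(r.x)])
    r=least_squares(lambda p:np.r_[parts(p)[0],p[2]*.1],[0,0,0]);print("wrist",r.x,parts(r.x)[0].round(1))
E
python3 hand.py
```

```text
[array([-1.7,  1.9,  4.2,  1.5]), array([[0.3, 2.3],
       [3.7, 9.4],
       [1.8, 0.1]]), array([[-2.4,  1.1],
       [-1. ,  1.3],
       [-1.2, -0.4],
       [-1.6,  1.3]])]
[-1.53479444 -2.02922903 -0.65604934] [0.34180483 0.80537653 0.57837333]
[array([-2.4,  2.7,  1.3, -1.3]), array([[-0.3,  2.2],
       [ 2.9,  9.4],
       [ 1.2, -0.4]]), array([[-1.9, -0.1],
       [-0.5,  0.1],
       [-0.7, -1.5],
       [-1.1,  0.2]])]
wrist [-0.00687646  6.01973114  1.35779199] [ 0.1  0.1 -0.   0. ]
```

```bash
sed -i 's/^M=.*/M=np.array([580.95,235.24,80.9]);PSI=0.1576/' tgt.py
python3 - <<'E'
from tgt import *
s=env.state();print(headin(s))
for a in[(76,0,20),(76,0,14)]:print(delta(s,*target(*a)))
E
```

```text
(array([109.35419891,   0.5695525 ,  21.24035988]), array([ 0.0108912 , -0.20464033, -0.09569376]))
(array([ 0.218, -0.004,  0.007]), array([ 0.   ,  0.005, -0.002]))
(array([ 0.218, -0.004,  0.047]), array([ 0.   ,  0.005, -0.002]))
```

```bash
python3 -m pendant '[{"x":0.1,"y":-0.004,"z":0,"rx":0,"ry":0.005,"rz":-0.002,"jaw":0.3},{"x":0.218,"y":-0.004,"z":0.007,"rx":0,"ry":0.005,"rz":-0.002,"jaw":0.3},{"x":0.218,"y":-0.004,"z":0.007,"rx":0,"ry":0.005,"rz":-0.002,"jaw":0.3},{"x":0.218,"y":-0.004,"z":0.007,"rx":0,"ry":0.005,"rz":-0.002,"jaw":0.3}]'
for i in 1 2; do python3 -m pendant '[{"x":0,"y":0,"z":0.013,"rx":0,"ry":0,"rz":0,"jaw":0.3},{"x":0,"y":0,"z":0.013,"rx":0,"ry":0,"rz":0,"jaw":0.3}]'|egrep "pos|force"; python3 -c "
from tgt import *
print(headin(env.state()))"; done
```

```text
t: 8.05
eef_pos: [567.6, 233.2, 291.3]
tcp_rot: [3.141, 0.436, -2.984]
ft_force: [-0.1, 0.3, -2.9]
opening: 0.59
eef_pos: [568.1, 233.2, 288.9]
ft_force: [0.3, 0.2, -3.5]
(array([ 7.59679501e+01, -1.47475712e-02,  1.73038590e+01]), array([ 0.00564483,  0.05707253, -0.00751606]))
eef_pos: [568.8, 233.3, 288.2]
ft_force: [-2.6, -2.4, 5.8]
(array([7.65797036e+01, 1.26720600e-03, 1.63265242e+01]), array([ 0.01144981, -0.03841569,  0.00590279]))
```

Contact with the lip tops came at about z=16.7 in my frame, not 14. The true frame therefore sits about 2.7 mm higher along mount z, and I use that for the entry height.

```bash
python3 -c "
from tgt import *
s=env.state()
for a in [(76.5,0,20),(102,0,20),(102,0,4.2)]: print(delta(s,*target(*a)))"
```

```text
(array([-0.   ,  0.   , -0.024]), array([0.   , 0.001, 0.   ]))
(array([-0.17 ,  0.   , -0.024]), array([0.   , 0.001, 0.   ]))
(array([-0.17 ,  0.   ,  0.081]), array([0.   , 0.001, 0.   ]))
```

```bash
python3 -m pendant '[{"x":0,"y":0,"z":-0.03,"rx":0,"ry":0,"rz":0,"jaw":0.3},{"x":-0.09,"y":0,"z":-0.03,"rx":0,"ry":0,"rz":0,"jaw":0.3},{"x":-0.17,"y":0,"z":-0.03,"rx":0,"ry":0,"rz":0,"jaw":0.3},{"x":-0.17,"y":0,"z":0.03,"rx":0,"ry":0,"rz":0,"jaw":0.3},{"x":-0.17,"y":0,"z":0.074,"rx":0,"ry":0,"rz":0,"jaw":0.3},{"x":-0.17,"y":0,"z":0.074,"rx":0,"ry":0,"rz":0,"jaw":0.3},{"x":-0.17,"y":0,"z":0.074,"rx":0,"ry":0,"rz":0,"jaw":0.3}]'
python3 - <<'E'
from tgt import *
s=env.state();print(headin(s),delta(s,*target(102,0,4.2)))
c=env.read_camera("wrist"); cv2.imwrite("pics/w5.png",c["img"][:,:,::-1])
a=env.read_camera("side")["img"][:,:,::-1];b=env.read_camera("scene")["img"][:,:,::-1]
o=np.hstack([cv2.resize(a[125:195,270:335],None,fx=6,fy=6,interpolation=cv2.INTER_CUBIC),cv2.resize(b[220:290,295:360],None,fx=6,fy=6,interpolation=cv2.INTER_CUBIC)])
cv2.imwrite("pics/e5.png",np.clip(o*1.5,0,255).astype(np.uint8))
E
```

```text
t: 9.43
eef_pos: [596.0, 237.7, 287.6]
tcp_rot: [3.142, 0.435, -2.984]
ft_force: [0.4, -0.0, -3.7]
opening: 0.586
(array([1.00896254e+02, 5.74683223e-02, 4.23464745e+00]), array([0.00593204, 0.09207224, 0.00358394])) (array([-0.005, -0.   ,  0.   ]), array([ 0.   , -0.002,  0.   ]))
```

View pics/e5.png

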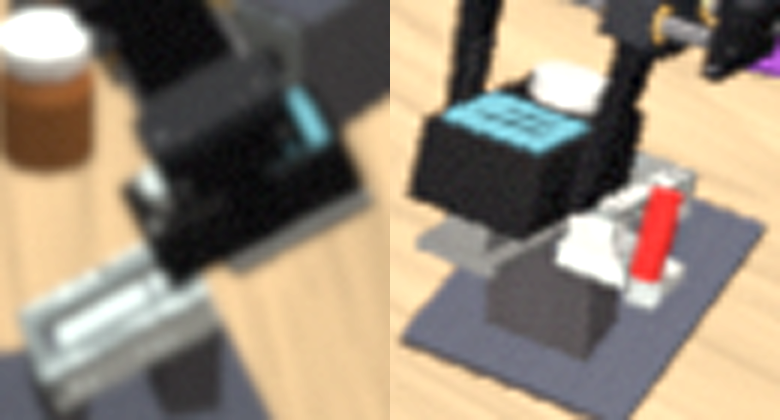

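View pics/w5.png

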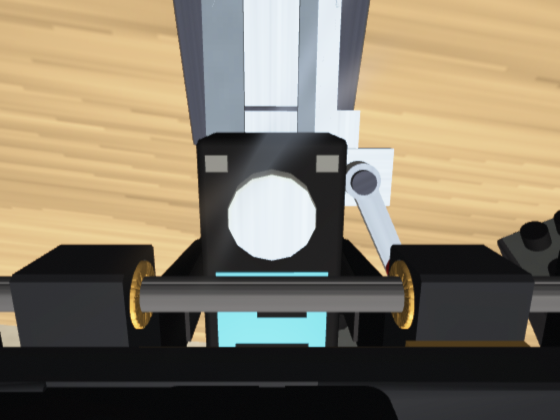

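```bash
python3 -m pendant '[{"x":0.06,"y":0,"z":0,"rx":0,"ry":0,"rz":0,"jaw":0.3},{"x":0.08,"y":0,"z":0,"rx":0,"ry":0,"rz":0,"jaw":0.3}]'|grep force
for i in 1 2 3 4; do python3 -m pendant '[{"x":0.02,"y":0,"z":0,"rx":0,"ry":0,"rz":0,"jaw":0.3},{"x":0.02,"y":0,"z":0,"rx":0,"ry":0,"rz":0,"jaw":0.3}]'|grep force; python3 -c "
from tgt import *
print(headin(env.state())[0].round(1))"; done
```

```text
ft_force: [0.3, -0.4, -3.0]
ft_force: [-0.3, 0.1, -3.9]
[86.   0.1  4.5]
ft_force: [0.3, -0.1, -2.9]
[82.9  0.   4.4]
ft_force: [0.5, -0.3, -3.5]
[79.9  0.   4.4]
ft_force: [-0.2, -0.3, -2.3]
[76.9  0.1  4.4]
```

```bash
for i in 1 2 3; do python3 -m pendant '[{"x":0.04,"y":0,"z":0,"rx":0,"ry":0,"rz":0,"jaw":0.3},{"x":0.08,"y":0,"z":0,"rx":0,"ry":0,"rz":0,"jaw":0.3},{"x":0.08,"y":0,"z":0,"rx":0,"ry":0,"rz":0,"jaw":0.3}]'|grep force; python3 -c "
from tgt import *
print(headin(env.state())[0].round(1))"; done
python3 - <<'E'
from tgt import *
c=env.read_camera("wrist"); cv2.imwrite("pics/w6.png",c["img"][:,:,::-1])
a=env.read_camera("side")["img"][:,:,::-1];b=env.read_camera("scene")["img"][:,:,::-1]
o=np.hstack([cv2.resize(a[125:195,270:335],None,fx=6,fy=6,interpolation=cv2.INTER_CUBIC),cv2.resize(b[220:290,295:360],None,fx=6,fy=6,interpolation=cv2.INTER_CUBIC)])
cv2.imwrite("pics/e6.png",np.clip(o*1.5,0,255).astype(np.uint8))
E
```

```text
ft_force: [0.2, 0.4, -3.6]
[64.5  0.1  4.4]
ft_force: [-0.7, -0.1, -3.2]
[52.6  0.1  4.4]
ft_force: [0.1, 0.5, -2.6]
[40.6  0.   4.4]
```

View pics/e6.png

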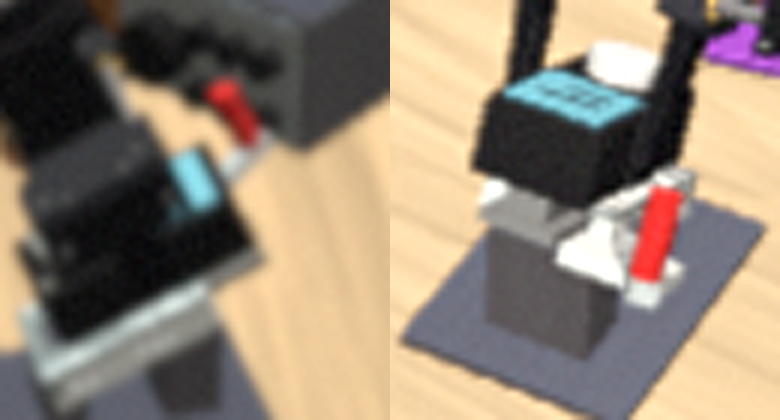

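```bash
for i in 1 2 3; do python3 -m pendant '[{"x":0.04,"y":0,"z":0,"rx":0,"ry":0,"rz":0,"jaw":0.3},{"x":0.075,"y":0,"z":0,"rx":0,"ry":0,"rz":0,"jaw":0.3},{"x":0.075,"y":0,"z":0,"rx":0,"ry":0,"rz":0,"jaw":0.3}]'|grep force; python3 -c "
from tgt import *
print(headin(env.state())[0].round(1))"; done
for i in 1 2 3; do python3 -m pendant '[{"x":0.013,"y":0,"z":0,"rx":0,"ry":0,"rz":0,"jaw":0.3},{"x":0.013,"y":0,"z":0,"rx":0,"ry":0,"rz":0,"jaw":0.3}]'|grep force; python3 -c "
from tgt import *
print(headin(env.state())[0].round(1))"; done
```

```text
ft_force: [1.8, 0.5, -3.2]
[29.4  0.1  4.5]
ft_force: [0.2, 0.7, -2.8]
[18.1  0.   4.5]
ft_force: [0.5, 0.1, -2.8]
[6.9 0.  4.5]
ft_force: [0.0, -0.4, -2.3]
[5.5 0.  4.5]
ft_force: [0.2, 0.3, -2.5]
[3.3 0.  4.5]
ft_force: [0.5, -0.0, -0.4]
[1.8 0.1 4.7]
```

```bash
for i in 1 2 3; do python3 -m pendant '[{"x":0.01,"y":0,"z":0,"rx":0,"ry":0,"rz":0,"jaw":0.3},{"x":0.01,"y":0,"z":0,"rx":0,"ry":0,"rz":0,"jaw":0.3}]'|grep force; python3 -c "
from tgt import *
print(headin(env.state())[0].round(1))"; done
```

```text
ft_force: [3.5, 0.4, 3.2]
[1.2 0.2 4.8]
ft_force: [8.5, -0.4, 4.4]
[1.  0.2 5. ]
ft_force: [11.1, -1.5, 5.4]
[0.4 0.2 5.2]
```

```bash
for i in 1 2; do python3 -m pendant '[{"x":0.012,"y":0,"z":0,"rx":0,"ry":0,"rz":0,"jaw":0.3},{"x":0.012,"y":0,"z":0,"rx":0,"ry":0,"rz":0,"jaw":0.3}]'|grep force; python3 -c "
from tgt import *
print(headin(env.state())[0].round(1))"; done
python3 - <<'E'
from tgt import *
c=env.read_camera("wrist"); cv2.imwrite("pics/w7.png",c["img"][:,:,::-1])
a=env.read_camera("side")["img"][:,:,::-1];b=env.read_camera("scene")["img"][:,:,::-1]
o=np.hstack([cv2.resize(a[125:195,265:330],None,fx=6,fy=6,interpolation=cv2.INTER_CUBIC),cv2.resize(b[220:290,295:360],None,fx=6,fy=6,interpolation=cv2.INTER_CUBIC)])
cv2.imwrite("pics/e7.png",np.clip(o*1.5,0,255).astype(np.uint8))
E
```

```text
ft_force: [16.3, -2.6, 7.5]
[-0.   0.2  5.3]
ft_force: [24.6, -2.0, 6.2]
[-0.1  0.2  5.3]
```

View pics/e7.png

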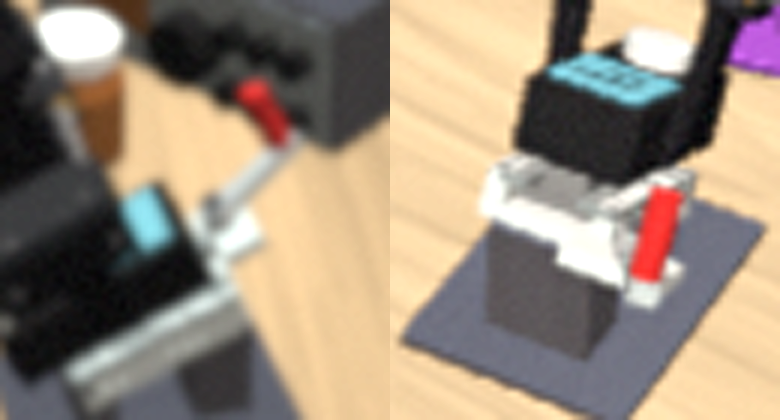

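View pics/w7.png

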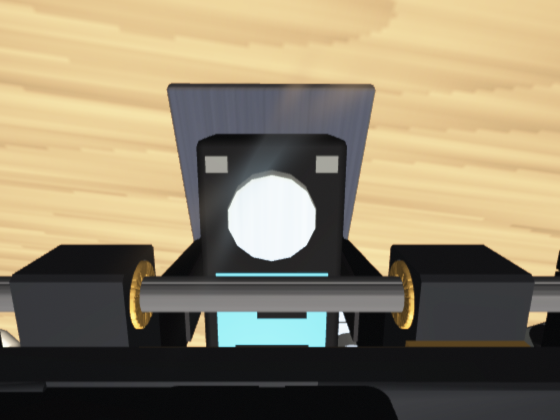

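```bash
python3 -m pendant '[{"x":0,"y":0,"z":0,"rx":0,"ry":0,"rz":0,"jaw":0.75},{"x":0,"y":0,"z":0,"rx":0,"ry":0,"rz":0,"jaw":0.75},{"x":0,"y":0,"z":0,"rx":0,"ry":0,"rz":0,"jaw":0.75},{"x":0,"y":0,"z":-0.3,"rx":0,"ry":0,"rz":0,"jaw":0.75},{"x":0,"y":0,"z":-0.7,"rx":0,"ry":0,"rz":0,"jaw":0.75},{"x":0,"y":0,"z":-0.7,"rx":0,"ry":0,"rz":0,"jaw":0.75},{"x":0,"y":0,"z":-0.7,"rx":0,"ry":0,"rz":0,"jaw":0.75}]'
python3 - <<'E'
from tgt import *
s=env.state();print(headin(s))
import pickle
c=env.read_camera("wrist"); cv2.imwrite("pics/w8.png",c["img"][:,:,::-1]);pickle.dump(c,open("w8.pkl","wb"))
E
```

```text
t: 16.25
eef_pos: [455.8, 215.4, 337.4]
tcp_rot: [3.142, 0.435, -2.984]
ft_force: [-0.4, -0.2, -0.8]
opening: 0.749
(array([-6.66220214e+00,  6.73259377e-02,  1.09276456e+02]), array([0.00555591, 0.06883119, 0.00967857]))
```

View pics/w8.png

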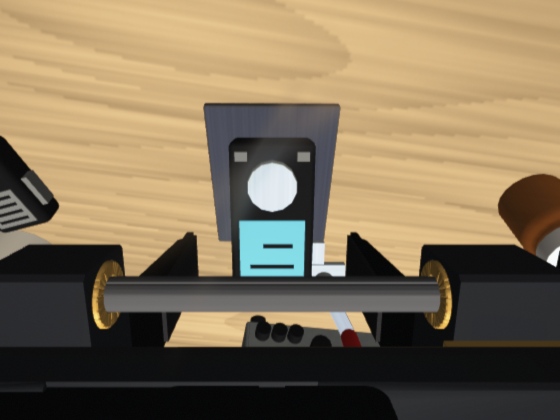

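```bash
cat > kt.py <<'E'
from tgt import *
G=np.array([0,0,171.])
def kt(x,y,z):
    Rm=mR(PSI);Rt=Rm@np.diag([-1,1,-1.]);return Rt,M+Rm@np.array([x,y,z])-Rt@G
def gin(s):
    R0,p0=tool(s);return mR(PSI).T@(p0+R0@G-M)
def kn(a): return 69+50*np.sin(a),45-50*np.cos(a)
E
python3 - <<'E'
from kt import *
cs={n:env.read_camera(n) for n in("side","scene")}
Ps=[K(cs[n])@np.c_[R.from_rotvec(cs[n]["rvec"]).as_matrix(),cs[n]["tvec"]] for n in("side","scene")]
X=cv2.triangulatePoints(Ps[0],Ps[1],np.array([278,132.]),np.array([418,287.]));print("jar lid",(X[:3]/X[3]).ravel())
s=env.state();print(gin(s));x,y=kn(2.022);print(x,y,M+mR(PSI)@[x,y,5])
for z in(60,5.5):print(delta(s,*kt(x+3,y,z)),kt(x+3,y,z)[1])
E
```

```text
jar lid [588.5981187  489.3820182   73.98046199]
[-7.10425433e+00 -9.55444169e-02  1.13898134e+02]
113.99614469118029 66.80245314019427 [670.41374138 317.09812849 133.60839145]
(array([-0.825,  0.446,  0.356]), array([-0.   , -0.004,  0.   ])) [578.77093704 302.53444598 339.70180611]
(array([-0.826,  0.446,  0.72 ]), array([-0.   , -0.004,  0.   ])) [601.51818358 306.14939075 290.30803171]
```

```bash
python3 -m pendant '[{"x":-0.3,"y":0.16,"z":0,"rx":0,"ry":0,"rz":0,"jaw":0.5},{"x":-0.6,"y":0.32,"z":0.1,"rx":0,"ry":0,"rz":0,"jaw":0.5},{"x":-0.826,"y":0.446,"z":0.25,"rx":0,"ry":0,"rz":0,"jaw":0.5},{"x":-0.826,"y":0.446,"z":0.356,"rx":0,"ry":0,"rz":0,"jaw":0.5},{"x":-0.826,"y":0.446,"z":0.356,"rx":0,"ry":0,"rz":0,"jaw":0.5},{"x":-0.826,"y":0.446,"z":0.356,"rx":0,"ry":0,"rz":0,"jaw":0.5}]'
python3 - <<'E'
from kt import *
s=env.state();print(gin(s));x,y=kn(2.022);print(delta(s,*kt(x+3,y,5.5)))
c=env.read_camera("wrist"); cv2.imwrite("pics/w9.png",c["img"][:,:,::-1])
a=env.read_camera("side")["img"][:,:,::-1];b=env.read_camera("scene")["img"][:,:,::-1]
o=np.hstack([cv2.resize(a[115:195,265:330],None,fx=6,fy=6,interpolation=cv2.INTER_CUBIC),cv2.resize(b[210:290,295:360],None,fx=6,fy=6,interpolation=cv2.INTER_CUBIC)])
cv2.imwrite("pics/e9.png",np.clip(o*1.5,0,255).astype(np.uint8))
E
```

```text
t: 17.15
eef_pos: [578.1, 302.1, 341.2]
tcp_rot: [-3.141, 0.434, -2.984]
ft_force: [-0.4, 0.0, 0.5]
opening: 0.501
[116.58735953  66.42825208  61.6586694 ]
(array([-0.001,  0.002,  0.374]), array([-0.   , -0.003, -0.   ]))
```

View pics/e9.png

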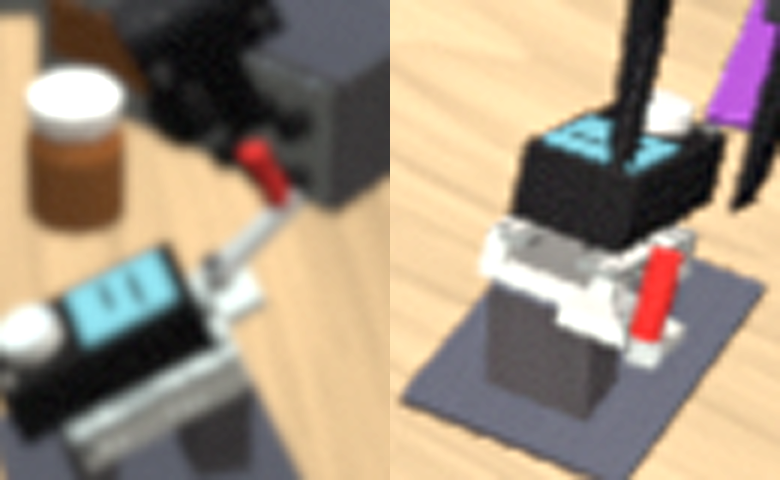

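View pics/w9.png

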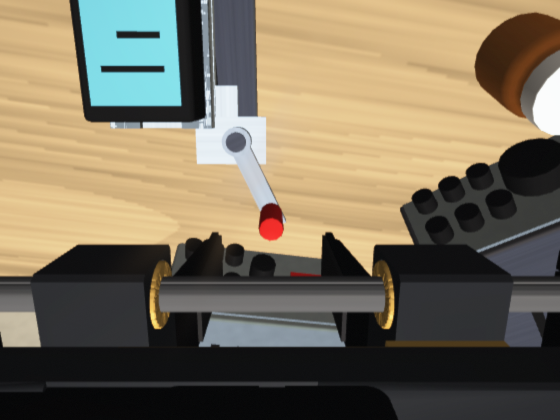

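Wrist view: the knob is at (271,222), centred between the fingers. I descend and grip it.

```bash
python3 -m pendant '[{"x":0,"y":0,"z":0.15,"rx":0,"ry":0,"rz":0,"jaw":0.5},{"x":0,"y":0,"z":0.3,"rx":0,"ry":0,"rz":0,"jaw":0.5},{"x":0,"y":0,"z":0.37,"rx":0,"ry":0,"rz":0,"jaw":0.5},{"x":0,"y":0,"z":0.37,"rx":0,"ry":0,"rz":0,"jaw":0.35},{"x":0,"y":0,"z":0.37,"rx":0,"ry":0,"rz":0,"jaw":0.2},{"x":0,"y":0,"z":0.37,"rx":0,"ry":0,"rz":0,"jaw":0.05},{"x":0,"y":0,"z":0.37,"rx":0,"ry":0,"rz":0,"jaw":0.05},{"x":0,"y":0,"z":0.37,"rx":0,"ry":0,"rz":0,"jaw":0.05},{"x":0,"y":0,"z":0.37,"rx":0,"ry":0,"rz":0,"jaw":0.05}]'
python3 - <<'E'
from kt import *
s=env.state();g=gin(s);print(g)
for a in (1.8,1.55,1.3,1.05,.8,.55,.3,.1,-.03):
    x,y=kn(a);x0,y0=kn(2.022);print(a,np.round([-(x-x0)/150,(y-y0)/150],3))
E
```

```text
t: 18.42
eef_pos: [601.7, 306.3, 291.6]
tcp_rot: [3.141, 0.436, -2.984]
ft_force: [-1.4, -0.5, 5.3]
opening: 0.144
[117.62568945  66.9993692    6.64370485]
1.8 [-0.025 -0.07 ]
1.55 [-0.033 -0.152]
1.3 [-0.021 -0.235]
1.05 [ 0.011 -0.311]
0.8 [ 0.061 -0.378]
0.55 [ 0.126 -0.43 ]
0.3 [ 0.201 -0.464]
0.1 [ 0.267 -0.477]
-0.03 [ 0.31  -0.479]
```

```bash
python3 -m pendant '[{"x":-0.025,"y":-0.07,"z":0,"rx":0,"ry":0,"rz":0,"jaw":0.05},{"x":-0.033,"y":-0.152,"z":0,"rx":0,"ry":0,"rz":0,"jaw":0.05},{"x":-0.021,"y":-0.235,"z":0,"rx":0,"ry":0,"rz":0,"jaw":0.05},{"x":0.011,"y":-0.311,"z":0,"rx":0,"ry":0,"rz":0,"jaw":0.05},{"x":0.061,"y":-0.378,"z":0,"rx":0,"ry":0,"rz":0,"jaw":0.05},{"x":0.061,"y":-0.378,"z":0,"rx":0,"ry":0,"rz":0,"jaw":0.05}]'
python3 - <<'E'
from kt import *
print(gin(env.state()),kn(.8))
E
```

```text
t: 19.18
eef_pos: [602.6, 248.2, 287.8]
tcp_rot: [3.141, 0.437, -2.985]
ft_force: [1.7, -2.6, 4.6]
opening: 0.142
[108.76684912   9.3905316    6.63234033] (np.float64(104.86780454497614), np.float64(10.16466453264173))
```

```bash
python3 -m pendant '[{"x":0.065,"y":-0.052,"z":0,"rx":0,"ry":0,"rz":0,"jaw":0.05},{"x":0.14,"y":-0.086,"z":0,"rx":0,"ry":0,"rz":0,"jaw":0.05},{"x":0.206,"y":-0.099,"z":0,"rx":0,"ry":0,"rz":0,"jaw":0.05},{"x":0.23,"y":-0.101,"z":0,"rx":0,"ry":0,"rz":0,"jaw":0.05},{"x":0.23,"y":-0.101,"z":0,"rx":0,"ry":0,"rz":0,"jaw":0.05}]'
for i in 1 2 3; do python3 -c "
from kt import *
print(gin(env.state()))";python3 -m pendant '[{"x":0.012,"y":0,"z":0,"rx":0,"ry":0,"rz":0,"jaw":0.05},{"x":0.012,"y":0,"z":0,"rx":0,"ry":0,"rz":0,"jaw":0.05}]'|grep force; done;  python3 -c "
from kt import *
print(gin(env.state()))"
```

```text
t: 19.8
eef_pos: [573.5, 228.7, 272.7]
tcp_rot: [-3.141, 0.434, -2.984]
ft_force: [-0.2, -2.2, 6.0]
opening: 0.138
[73.15053672 -5.34486325  6.41437371]
ft_force: [0.0, -2.7, 6.4]
[71.68567402 -5.37638445  6.41920406]
ft_force: [0.8, -4.9, 6.6]
[69.8530719  -5.42433804  6.38127914]
ft_force: [5.2, -3.8, 5.8]
[69.21168305 -5.38253473  6.46651019]
```

```bash
for i in 1 2; do python3 -m pendant '[{"x":0.012,"y":0,"z":0,"rx":0,"ry":0,"rz":0,"jaw":0.05},{"x":0.012,"y":0,"z":0,"rx":0,"ry":0,"rz":0,"jaw":0.05}]'|egrep "force|open";  python3 -c "
from kt import *
print(gin(env.state()))"; done
python3 - <<'E'
from kt import *
a=env.read_camera("side")["img"][:,:,::-1];b=env.read_camera("scene")["img"][:,:,::-1]
o=np.hstack([cv2.resize(a[115:195,265:330],None,fx=6,fy=6,interpolation=cv2.INTER_CUBIC),cv2.resize(b[210:290,295:360],None,fx=6,fy=6,interpolation=cv2.INTER_CUBIC)])
cv2.imwrite("pics/e10.png",np.clip(o*1.5,0,255).astype(np.uint8))
E
```

```text
ft_force: [12.5, -2.0, 4.6]
opening: 0.143
[68.86224479 -5.39395661  6.53581424]
ft_force: [19.0, -2.5, 2.9]
opening: 0.139
[68.69460255 -5.3340413   6.62116499]
```

View pics/e10.png

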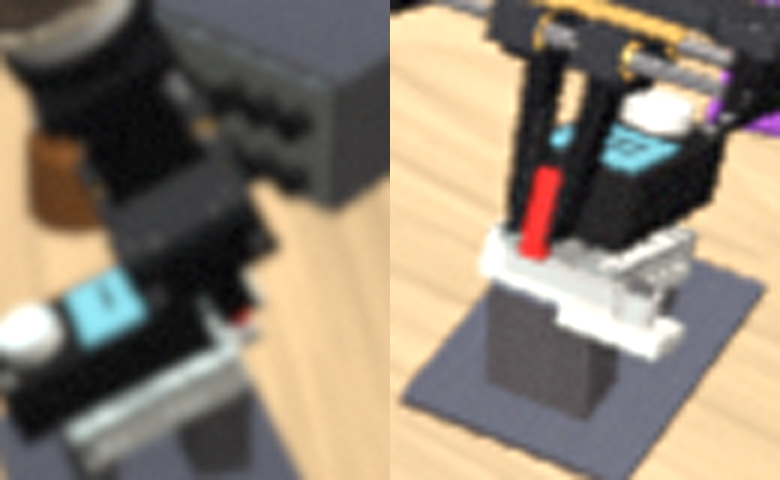

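```bash
python3 -m pendant '[{"x":-0.022,"y":0,"z":0,"rx":0,"ry":0,"rz":0,"jaw":0.05},{"x":-0.022,"y":0,"z":0,"rx":0,"ry":0,"rz":0,"jaw":0.05}]'|egrep "force|open";  python3 -c "
from kt import *
print(gin(env.state()))"
```

```text
ft_force: [6.4, -3.3, 5.4]
opening: 0.142
[69.02215275 -5.39481374  6.48124845]
```

Still pressing lightly shut at about 6 N. I open and retreat square to the mount.

```bash
python3 -m pendant '[{"x":-0.008,"y":0,"z":0,"rx":0,"ry":0,"rz":0,"jaw":0.4},{"x":-0.008,"y":0,"z":0,"rx":0,"ry":0,"rz":0,"jaw":0.4},{"x":-0.008,"y":0,"z":0,"rx":0,"ry":0,"rz":0,"jaw":0.4},{"x":-0.008,"y":0,"z":-0.3,"rx":0,"ry":0,"rz":0,"jaw":0.4},{"x":-0.008,"y":0,"z":-0.7,"rx":0,"ry":0,"rz":0,"jaw":0.4},{"x":-0.4,"y":0,"z":-0.95,"rx":0,"ry":0,"rz":0,"jaw":0.4},{"x":-0.6,"y":0,"z":-0.95,"rx":0,"ry":0,"rz":0,"jaw":0.4},{"x":-0.6,"y":0,"z":-0.95,"rx":0,"ry":0,"rz":0,"jaw":0.4}]'
python3 - <<'E'
from kt import *
import pickle
c=env.read_camera("wrist"); cv2.imwrite("pics/w11.png",c["img"][:,:,::-1]);pickle.dump(c,open("w11.pkl","wb"))
print(gin(env.state()))
a=env.read_camera("side")["img"][:,:,::-1];b=env.read_camera("scene")["img"][:,:,::-1]
o=np.hstack([cv2.resize(a[115:195,265:330],None,fx=6,fy=6,interpolation=cv2.INTER_CUBIC),cv2.resize(b[210:290,295:360],None,fx=6,fy=6,interpolation=cv2.INTER_CUBIC)])
cv2.imwrite("pics/e11.png",np.clip(o*1.5,0,255).astype(np.uint8));cv2.imwrite("pics/s11.png",a)
E
```

```text
t: 22.4
eef_pos: [590.9, 231.7, 438.5]
tcp_rot: [3.141, 0.437, -2.984]
ft_force: [-0.5, -0.9, -0.9]
opening: 0.402
[157.68196422  -4.96906848 148.2136581 ]
```

View pics/e11.png

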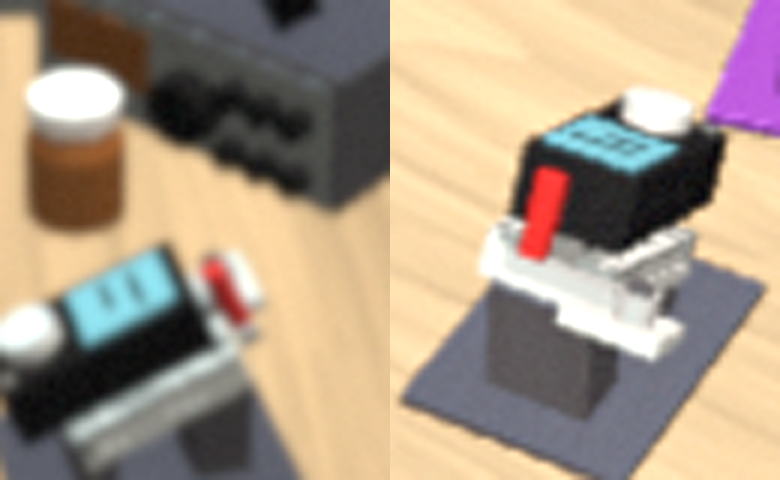

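View pics/w11.png

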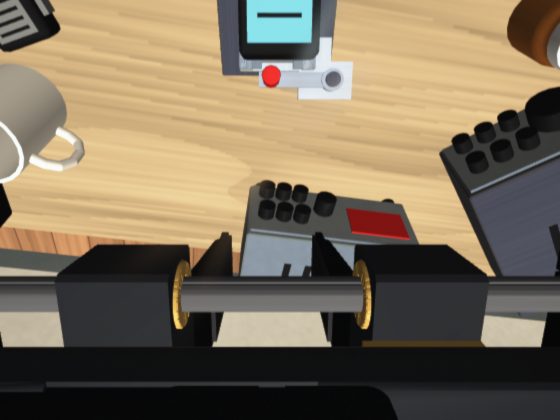

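View pics/s11.png

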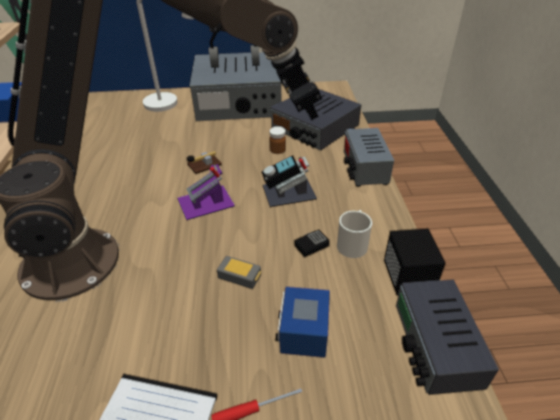

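Run:
```python
from kt import *
import pickle
c=pickle.load(open("w11.pkl","rb"));a=cv2.imread("pics/w11.png")
im=cv2.resize(a[0:115,200:370],None,fx=4.5,fy=4.5,interpolation=cv2.INTER_CUBIC)
T=lambda P:np.array(P,float)@mR(PSI).T+M
def L(P,col):
    q=(proj(c,T(P))-[200,0]+.5)*4.5-.5
    cv2.polylines(im,[np.round(q*8).astype(int)],False,col,1,cv2.LINE_AA,3)
for an,col in((0,(0,255,0)),(0.08,(0,255,255))):
    d=np.array([np.sin(an),-np.cos(an),0]);n=np.array([d[1],-d[0],0]);p=np.array([69,45,-26+2.7])
    L([p+6*n,p+60*d+6*n,p+60*d-6*n,p-6*n],col)
    k=np.array([69,45,12+2.7])+50*d;L([k+[7*np.cos(t),7*np.sin(t),0] for t in np.linspace(0,6.3,30)],col)
L([[55,-28,18+2.7],[55,28,18+2.7]],(255,0,255));L([[55,-28,-18+2.7],[55,28,-18+2.7]],(255,0,255))
cv2.imwrite("pics/ov11.png",im)
```

```text
(no output)
```

View pics/ov11.png

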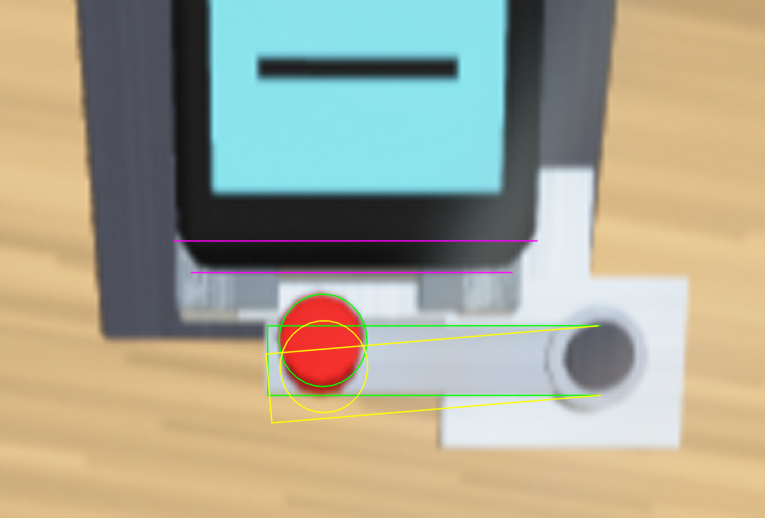

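```bash
python3 -c "
from cell import env
print(env.job_done(), env.state()['t'])"
```

```text
the job is handed in; nothing more can be done
the job is handed in; nothing more can be done
```

The control head is on the grey mount, slid down to the end stop, and the red-knobbed latch is shut behind it. I handed the job in shortly after t = 22.4 s, with the arm clear of everything.

- **Head:** I slid the foot in knob end first with no resistance. It stopped within about 1 mm of the computed home position, and the force there rose to about 25 N.
- **Latch:** I closed it by its knob until it met a firm stop at about 19 N. In the last wrist picture, the latch outline drawn at angle 0 lies on the real arm and knob.
- **Bystanders:** The battery, mic, mug, jar and driver are at the same pixels in the side view as at the start, and the purple mount was not touched.
- **Disagreement:** Touching the lip tops showed the mount about 2.5–3 mm higher, relative to the gripped head, than the cameras gave. I corrected the entry height by 2.7 mm. The cameras also disagreed by a few millimetres on how the head sat in the grip, and I did not resolve that.

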